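Clear the dispensing bench into its matching holders

TASK

Clear down the dispensing bench: put the amber vial, the wide amber jar, the stapler and the blue marker each into the grey holder made for its size and shape. The vial stands in the small round holder and the jar in the large round one; the stapler lies in the wide walled tray and the marker in the narrow pen rest, all flat on the holder's floor and let go. The vial is open and full of tablets, so keep it upright all the while.

Things in the scene. Friction and masses are not known exactly. Their poses are not given: they have to be found in the camera images.
- vial: Small see-through amber vial, open at the top, part filled with tablets, standing; round, 36 mm diameter, 84 mm tall, 45 g. Origin: centre of its underside, z up. Grasp it round the body from above.
- jar: Wide round jar, amber-yellow with a white lid that is fixed, standing; 68 mm diameter all the way up, 92 mm tall, 160 g. Origin: centre of its underside, z up.
- stapler: Beige desk stapler standing on its base; 40 mm wide (own x), 168 mm long (own y), 71 mm tall, 0.52 kg. Origin: centre of its underside, z up. The arm is rigid here and 38 mm wide: grasp across x near the origin, 35 to 55 mm above its underside. Either way round in its tray is right.
- marker: Blue marker pen lying on the worktop; 14 mm wide (own x), 138 mm long (own y), 15 mm tall, 14 g; it does not roll. Origin: centre of its underside, z up. Pinch it across x at the middle. Either way round in its rest is right.
- small_well: Small round grey holder with a dark floor, fixed to the worktop: inside 52 mm diameter, outside 64 mm, floor 3 mm and rim 12 mm above the worktop. For the vial, with 8 mm play all round. Origin: centre of its underside, on the worktop.
- large_well: Large round grey holder with a dark floor, fixed to the worktop: inside 84 mm diameter, outside 96 mm, floor 3 mm and rim 12 mm above the worktop. For the jar, with 8 mm play all round. Origin: centre of its underside, on the worktop.
- stapler_tray: Wide grey oblong tray, walled all round, dark floor, fixed to the worktop: inside 56 mm (own x) by 184 mm (own y), outside 68 by 196 mm, floor 3 mm and rim 12 mm above the worktop. For the stapler, lengthwise, with 8 mm play on each side. Origin: centre of its underside, on the worktop.
- pen_rest: Narrow grey oblong pen rest, dark floor, fixed to the worktop: inside 30 mm (own x) by 154 mm (own y), outside 42 by 166 mm, floor 3 mm above the worktop; walls to 12 mm round its two ends only, the middle 106 mm of the long sides is open for fingers. For the marker, lengthwise, with 8 mm play on each side. Origin: centre of its underside, on the worktop.
Not all that is in view belongs to the job. There is more than one size of the vial; the job needs the largest.

How it is judged:
By the outcome, as a careful person would: the job done as asked, in the order asked, and still so for the second after the job is handed in, with the robot touching nothing.
It also fails if it takes over 115 s, if anything falls off the work surface, if the arm or the gripper's body presses on something with over 40 N, if the wrist force passes 120 N, or if a joint passes its speed limit or range.

ROBOT

A 6-joint arm with a two-finger parallel gripper is mounted at the origin on a cart in front of the work surface, level with it; the furniture and walls round the work are solid. World frame = base frame: x ahead of the robot, y to its left, z up, the work surface at z = 0. Lengths are in mm, angles in rad, forces in N, time in s.
With the tool pointing down it reaches from about 375 to 750 mm from the base axis. Payload 9 kg.
Tool frame: the origin (TCP) lies on the centre line of the jaws, within the pads' length; the fingertips stand 8 mm ahead of it and the grasp point (between the pads) lies 11 mm behind it (ctrl.finger_overhang is the distance from the TCP to the fingertips, in mm); z points along the fingers, y is the direction in which the jaws open and shut (so a half turn about z gives the same grasp; the last joint's range is limited). The gripper opens to 85 mm and grips with 20 to 120 N. Pads are 22 mm wide; open, the fingers measure 114 mm over their backs; the gripper's body (76 mm by 85 mm) begins 54 mm behind the grasp point. The pads swing forward as they close: fully open they stand 13 mm farther back than shut.
Start: joints at [-1.437, 0.104, 0.097, 1.564, 0, 1.353], TCP at [206.764, -563.28, 239.331] pointing down, gripper open.
Joint ranges: [-2.99, 2.99], [-0.84, 1.86], [-1.1, 1.16], [-1.84, 2.11], [-1.51, 1.56], [-3.14, 3.14]. Speed limits (rad/s): [2.22, 2.22, 2.57, 3.14, 3.14, 3.14].

INTERFACE

Orientations are given as a unit quaternion [x, y, z, w].
In Python, from station import ctrl, cams gives the robot as it stands.
- The arm moves only by the tool send_rows, never from a script. Its arguments are lists of equal length, an entry for each row: "dp": the shift along the tool's x, y, z in units of 25 mm (1.0 is 25 mm), a list of three; "roll": the turn about the tool's z in units of 5 degrees (1.0 is 5 degrees); "fingers": the closure, from -1 (fully open) to 1 (shut). A call has exactly 8 rows; each row shifts and turns the commanded pose from where the row before left it, along the tool's axes as they then stand; what a row does not reach is not made up. A row lasts 1/10 s, in which the tool goes at most 50 mm and 8.59 degrees, less where a joint would pass 70% of its speed; a pose out of reach is approached as far as the arm can. A call is refused whole if a number of a shift passes 1 or a number of a turn 1, either way. A call with a gripper value outside its range is refused whole. The fingers move at their own pace and stop on an object; "grip_force" is the grip in N (left out, the last holds). Time passes only in rows, so rows that do not move let the fingers close, or fill a call up. It gives the time, the measured TCP pose, the force and the opening at its end, in the units of the state.
- ctrl.sense(): the state, without advancing time (a new reading comes with each control period).
- cams.snapshot(name): name is "scene" or "top" or "wrist"; returns a dict with "pixels" (400x640x3 uint8, blue, green, red), "fx", "fy", "cx", "cy" (pixels), "origin" and "rotation" of the camera in the world. Camera axes: x right, y up, looking along -z (the intrinsics and any distortion apply to the point x, -y, -z); pixel columns grow to the right and rows downward; lengths in mm; the calibration is good to about 2 mm. The wrist camera is an equidistant fisheye: a pixel r from the principal point sees the ray r / f radians off the axis. A picture is of the moment at which its call begins. There is no depth.
- ctrl.hand_in(): hands the job in, once; it reports no verdict.
The state is a dict: "t": time; "q": joint angles; "joint_velocities": joint speeds; "joint_efforts": joint torques, N m; "tool_pos": TCP position; "tool_rot": TCP orientation; "force": force on the tool from outside, world axes, zero at the start; "ft_torque": the same for the moment, N m; "gripper_width": opening from 0.0 (shut) to 1.0 (fully open).
Only numpy, scipy, OpenCV 4.12 (cv2) and the standard library are available. Lean on these libraries where they do the work, as an engineer would, in place of code of your own. Each camera call takes 0.05 s, during which the arm holds its last target.

## Working session

There is one attempt and no reset: what is moved stays moved. The work goes in short steps, Python scripts to look and compute and a tool call to move; the robot and the scene stay as the last step left them, time stands still between calls to the robot, and variables do not carry over. Pictures are saved under pics/ and viewed, and the job is handed in when it is done.

Besides the shell and the picture viewer there is one more tool, called after "Call:" as name(argument=value, ...) on one line, values as JSON. send_rows: Moves the arm, as the interface text tells. Its arguments: {"type":"object","properties":{"dp":{"type":"array"},"roll":{"type":"array"},"fingers":{"type":"array"},"grip_force":{"type":"number"}},"required":["dp","roll","fingers"]}

```bash
ls; mkdir -p pics; python3 - <<'E'
from station import ctrl,cams
import cv2
print(ctrl.sense(), ctrl.finger_overhang)
for n in ["scene","top","wrist"]:
    s=cams.snapshot(n); cv2.imwrite(f"pics/{n}0.png",s["pixels"])
    print(n,{k:(v.tolist() if hasattr(v,'tolist') else v) for k,v in s.items() if k!="pixels"})
E
```

```text
pics
{'t': 0.0, 'q': array([-1.43670996e+00,  1.04679045e-01,  9.64735896e-02,  1.56386680e+00,
       -3.47404533e-05,  1.35312835e+00]), 'joint_velocities': array([-0.00045727, -0.00062251, -0.00042962,  0.00029145, -0.0010341 ,
       -0.00025434]), 'joint_efforts': array([ 3.41056284e-04, -5.56939852e+01,  5.03642571e+01,  1.72096572e-02,
       -4.30370183e-04, -8.59105086e-06]), 'tool_pos': array([ 206.70216757, -562.94334153,  238.53653751]), 'tool_rot': array([ 9.84573235e-01,  1.74971819e-01,  9.29823489e-06, -6.38133254e-04]), 'force': array([ 0.11232861,  0.43993065, -0.1512385 ]), 'ft_torque': array([-0.0064129 , -0.01750452,  0.01480686]), 'gripper_width': 1.0018917986962572} 8.0
scene {'fx': 487.31965933128873, 'fy': 487.31965933128873, 'cx': 318.2083330507032, 'cy': 198.82203686480878, 'origin': [-87.48774376862224, 660.7518820936116, 607.5979167606041], 'rotation': [-0.17343837771022133, 0.4718651680697325, 0.8034132284474019, -0.3190447878519448]}
top {'fx': 507.6809614649419, 'fy': 507.6809614649419, 'cx': 324.4313557630953, 'cy': 198.60607483064396, 'origin': [297.5474638301002, -48.3879843546594, 1390.2368873989474], 'rotation': [-0.07226385239771507, 0.07903049700022673, 0.7489334985559696, -0.6539348063234239]}
wrist {'fx': 309.70691628693146, 'fy': 309.70691628693146, 'cx': 323.5032772387806, 'cy': 199.3691679705425, 'origin': [284.93355235344956, -533.7806573210246, 372.7250479962478], 'rotation': [-0.13439821885897218, 0.09457420249777604, -0.5645892064521096, 0.8088460094154033]}
```

View pics/scene0.png

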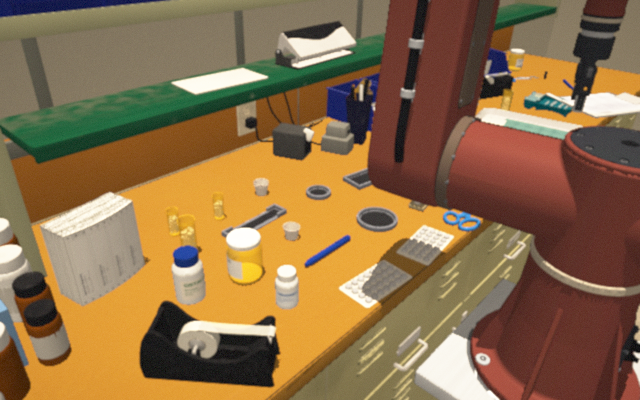

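View pics/top0.png

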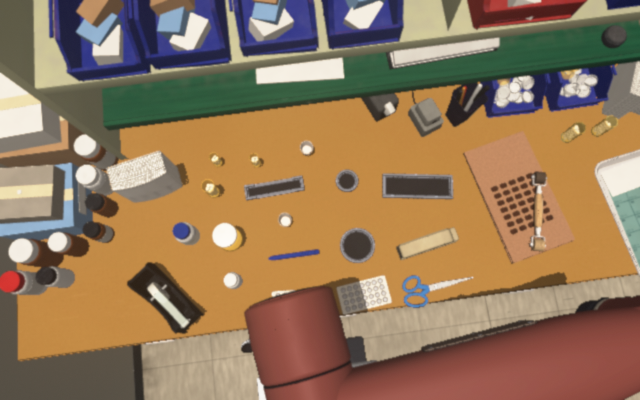

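View pics/wrist0.png

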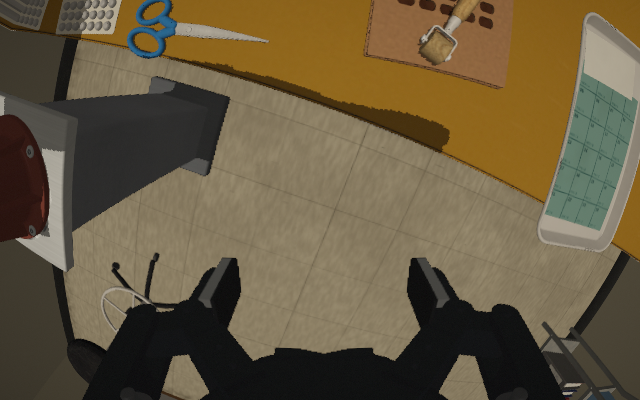

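```bash
cat > h.py <<'E'
import numpy as np,cv2
from scipy.spatial.transform import Rotation as R
from station import ctrl,cams
def ray(s,u,v,fish=False):
    x=(np.asarray(u,float)-s["cx"])/s["fx"]; y=(np.asarray(v,float)-s["cy"])/s["fy"]
    if fish:
        r=np.hypot(x,y)+1e-12; d=np.stack([np.sin(r)*x/r,-np.sin(r)*y/r,-np.cos(r)],-1)
    else: d=np.stack([x,-y,-np.ones_like(x)],-1)
    return R.from_quat(s["rotation"]).apply(d)
def onz(s,u,v,z,fish=False):
    d=ray(s,u,v,fish); d=np.atleast_2d(d); o=np.asarray(s["origin"])
    return o+d*((z-o[2])/d[:,2])[:,None]
def proj(s,P,fish=False):
    p=R.from_quat(s["rotation"]).inv().apply(np.atleast_2d(P)-np.asarray(s["origin"]))
    x,y,z=p[:,0],-p[:,1],-p[:,2]
    if fish:
        r=np.hypot(x,y)+1e-12; th=np.arctan2(r,z); x,y=th*x/r,th*y/r
    else: x,y=x/z,y/z
    return np.stack([s["fx"]*x+s["cx"],s["fy"]*y+s["cy"]],-1)
def save(s,name,box=None,k=1):
    im=s["pixels"]
    if box: im=im[box[1]:box[3],box[0]:box[2]]
    cv2.imwrite(name,cv2.resize(im,None,fx=k,fy=k,interpolation=cv2.INTER_CUBIC))
E
python3 - <<'E'
from h import *
s=cams.snapshot("top"); save(s,"pics/t1.png",(190,140,350,270),5); save(s,"pics/t2.png",(330,140,490,270),5)
c=cams.snapshot("scene"); save(c,"pics/s1.png",(150,160,400,320),3)
np.save('t.npy',s,allow_pickle=True)
E
```

```text
(no output)
```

View pics/t1.png

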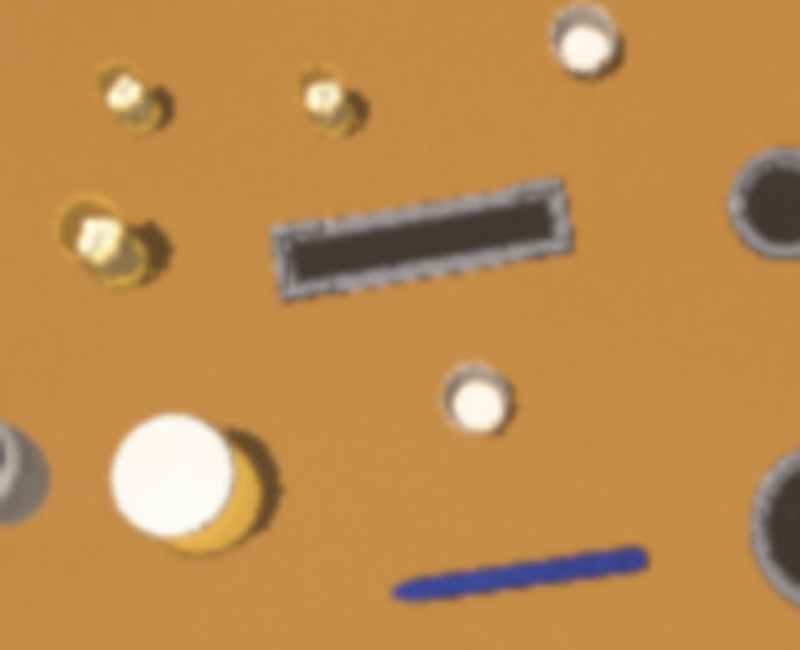

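View pics/t2.png

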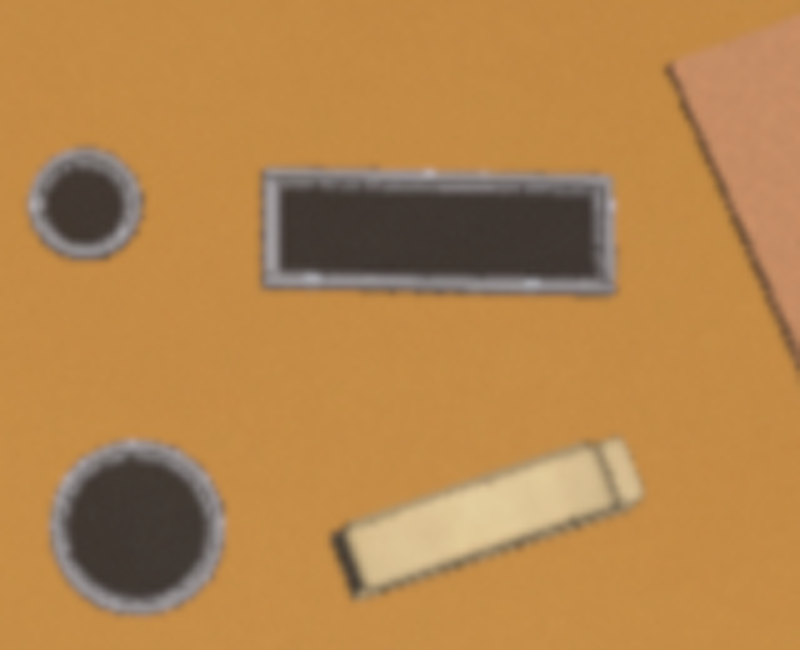

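View pics/s1.png

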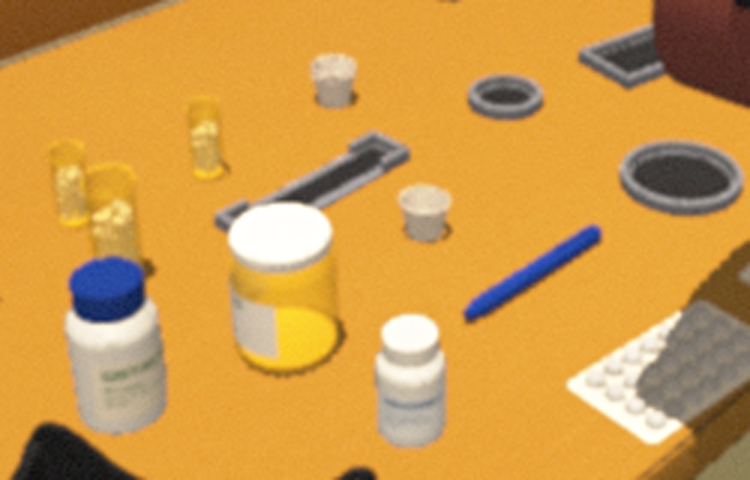

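```bash
python3 - <<'E'
from h import *
s=np.load('t.npy',allow_pickle=True).item(); im=s["pixels"].astype(int); b,g,r=im[...,0],im[...,1],im[...,2]
yy,xx=np.mgrid[:400,:640]
def reg(m,x0,y0,x1,y1): return m&(xx>=x0)&(xx<x1)&(yy>=y0)&(yy<y1)
def cont(m):
    c,_=cv2.findContours(m.astype(np.uint8),cv2.RETR_EXTERNAL,cv2.CHAIN_APPROX_NONE); c=max(c,key=cv2.contourArea); return c[:,0,:]
dark=(r<90)
grey=(abs(r-b)<50)&(r<215)   # grey/dark vs orange
hsvs=cv2.cvtColor(s["pixels"],cv2.COLOR_BGR2HSV)
for n,bx in dict(small=(330,165,365,200),large=(335,222,382,268),tray=(375,168,460,204),pen=(238,172,310,204)).items():
    m=reg(hsvs[...,1]<110,*bx); c=cont(m)
    P=onz(s,c[:,0],c[:,1],8)[:,:2]
    (cx,cy),(w,h),a=cv2.minAreaRect(P.astype(np.float32)); md=reg(dark,*bx); cd=cont(md); Pd=onz(s,cd[:,0],cd[:,1],3)[:,:2]
    print(n,np.round((cx,cy,w,h,a),1),'floor',np.round(cv2.minAreaRect(Pd.astype(np.float32))[0],1),np.round(cv2.minAreaRect(Pd.astype(np.float32))[1:][0],1),cv2.minAreaRect(Pd.astype(np.float32))[2])
    (q,w2)=cv2.minEnclosingCircle(P.astype(np.float32)); print('  circ',q,w2)
m=reg((b>170),208,216,246,256); c=cont(m); P=onz(s,c[:,0],c[:,1],92)[:,:2]; print('jar',cv2.minEnclosingCircle(P.astype(np.float32)),P.mean(0))
m=reg((b>r+20),262,240,330,270); c=cont(m); P=onz(s,c[:,0],c[:,1],8)[:,:2]; print('marker',cv2.minAreaRect(P.astype(np.float32)))
for u,v in [(17.6+190,44.8+140),(18+190,45+140)]:print('vial rim',onz(s,u,v,84))
print('vial base',onz(s,190+25.1,140+51.8,0))
# stapler
m=reg((hsvs[...,1]<140)&(r>100),390,222,465,262); c=cont(m)
for z in (20,71):
    P=onz(s,c[:,0],c[:,1],z)[:,:2]; print('stapler',z,cv2.minAreaRect(P.astype(np.float32)))
m=reg((hsvs[...,1]<140),390,222,465,262); c=cont(m)
for z in (20,50,71):
    P=onz(s,c[:,0],c[:,1],z)[:,:2]; print('stapler+dark',z,cv2.minAreaRect(P.astype(np.float32)))
E
```

```text
small [ 641.2 -150.5   63.1   64.1   63.6] floor [ 641.4 -150.9] [40.3 40.9] 37.749114990234375
  circ (640.8603515625, -150.7497100830078) 32.69854736328125
large [ 456.7 -153.    93.2   93.2   82.2] floor [ 456.6 -152.5] [73.3 72.4] 36.99781799316406
  circ (456.7187805175781, -152.9187774658203) 48.98695755004883
tray [ 598.3 -344.2  196.6   70.7   80.9] floor [ 600.2 -345.1] [175.   49.2] 82.20861053466797
  circ (597.6748046875, -344.13720703125) 103.07313537597656
pen [647.6  53.9  45.8 167.8   2.4] floor [648.6  54.7] [ 20.5 145.3] 2.4024460315704346
  circ (648.7346801757812, 53.45609664916992) 84.51053619384766
jar ((519.4443359375, 189.5814971923828), 31.20802879333496) [519.15027551 189.46727511]
marker ((453.60260009765625, 22.100875854492188), (10.030442237854004, 134.52194213867188), 0.3964623212814331)
vial rim [[659.51309079 221.67567312  84.        ]]
vial rim [[658.82446857 220.67027283  84.        ]]
vial base [[659.69629623 219.84620501   0.        ]]
stapler 20 ((435.953369140625, -341.4936828613281), (44.269371032714844, 170.91534423828125), 10.475834846496582)
stapler 71 ((430.802001953125, -330.5843811035156), (42.621681213378906, 164.5538787841797), 10.475828170776367)
stapler+dark 20 ((435.953369140625, -341.4936828613281), (44.269371032714844, 170.91534423828125), 10.475834846496582)
stapler+dark 50 ((432.92303466796875, -335.0763854980469), (43.300140380859375, 167.17327880859375), 10.475911140441895)
stapler+dark 71 ((430.802001953125, -330.5843811035156), (42.621681213378906, 164.5538787841797), 10.475828170776367)
```

```bash
python3 - <<'E'
from h import *
s=np.load('t.npy',allow_pickle=True).item(); c=cams.snapshot("scene")
def tri(a,b):
    o1,o2=map(np.asarray,(s["origin"],c["origin"])); d1=ray(s,*a);d2=ray(c,*b)
    A=np.stack([d1,-d2],1); t=np.linalg.lstsq(A,o2-o1,rcond=None)[0]; p,q=o1+t[0]*d1,o2+t[1]*d2
    return np.round((p+q)/2,1),round(np.linalg.norm(p-q),1)
print('shelf corner',tri((106,124),(44,151)),'paper',tri((258,84),(172,80)),tri((343,78),(268,77)))
cr=lambda u,v:(190+(u+.5)/5-.5,140+(v+.5)/5-.5); sr=lambda u,v:(150+(u+.5)/3-.5,160+(v+.5)/3-.5)
print('vialA rim',tri(cr(90,226),sr(112,172)))
print('small1 rim',tri(cr(120,88),sr(68,148)),'base',onz(s,*cr(148,110),0))
print('small2 rim',tri(cr(322,90),sr(204,103)),'base',onz(s,*cr(344,114),0))
print('bluecap',tri((182,230),(188,253)),'cups',onz(s,306,149,10),onz(s,285,221,10),'whitebottle',onz(s,232,280,60))
E
```

```text
shelf corner (array([790.7, 408.4, 251.2]), np.float64(11.6)) paper (array([852.1,  65.5, 285.1]), np.float64(59.9)) (array([ 828.6, -159.9,  262.9]), np.float64(0.4))
vialA rim (array([657.9, 220.4,  88.6]), np.float64(0.8))
small1 rim (array([740.2, 203.2,  65. ]), np.float64(1.1)) base [[746.23633116 200.40276566   0.        ]]
small2 rim (array([724.5,  94.6,  65. ]), np.float64(2.1)) base [[728.70045847  89.8595367    0.        ]]
bluecap (array([545.1, 294.5,  96. ]), np.float64(1.1)) cups [[746.62063777 -49.55989421  10.        ]] [[548.56239065  34.10215177  10.        ]] whitebottle [[403.99387273 185.6512051   60.        ]]
```

```bash
cat > plan.py <<'E'
from h import *
import sys,json
def plan(x,y,z,psi,n):
    st=ctrl.sense(); p=st["tool_pos"]; M=R.from_quat(st["tool_rot"]).as_matrix()
    a0=np.degrees(np.arctan2(M[1,0],M[0,0])); da=(psi-a0+180)%360-180
    print('now',np.round(p,1),'psi',round(a0,2),'tilt',np.round(np.degrees(np.arccos(-M[2,2])),2),'F',np.round(st["force"],1),'w',round(st["gripper_width"],3),'t',st["t"])
    d=np.array([x,y,z])-p; pos=p.copy(); a=a0; roll=np.round(-da/n/5,2); rows=[]
    for k in range(1,n+1):
        want=p+d*k/n; e=want-pos; c,s_=np.cos(np.radians(a)),np.sin(np.radians(a))
        T=np.array([[c,s_,0],[s_,-c,0],[0,0,-1]]) # cols tool axes
        u=np.round(T.T@e/25,2); pos=pos+T@u*25; a-=roll*5; rows.append(u.tolist())
    for i in range(0,n,8): print(json.dumps(rows[i:i+8]).replace(' ',''))
    print('roll',roll,'end',np.round(pos,1),round(a,2))
if __name__=="__main__": plan(*map(float,sys.argv[1:5]),int(sys.argv[5]))
E
python3 plan.py 645 200 200 120 40
```

```text
now [ 206.8 -563.1  239.1] psi 20.16 tilt 0.02 F [-0.4 -0.2 -0.5] w 0.998 t 0.3
[[0.67,-0.57,0.04],[0.7,-0.53,0.04],[0.72,-0.5,0.04],[0.75,-0.48,0.04],[0.76,-0.44,0.04],[0.78,-0.4,0.03],[0.8,-0.37,0.04],[0.81,-0.34,0.04]]
[[0.83,-0.3,0.04],[0.84,-0.27,0.04],[0.85,-0.22,0.04],[0.86,-0.19,0.04],[0.86,-0.16,0.04],[0.88,-0.11,0.04],[0.87,-0.08,0.04],[0.88,-0.04,0.04]]
[[0.88,0.01,0.03],[0.88,0.03,0.04],[0.88,0.08,0.04],[0.87,0.12,0.04],[0.87,0.15,0.04],[0.86,0.19,0.04],[0.85,0.23,0.04],[0.83,0.26,0.04]]
[[0.83,0.3,0.04],[0.81,0.34,0.04],[0.8,0.37,0.03],[0.78,0.41,0.04],[0.76,0.44,0.04],[0.75,0.47,0.04],[0.72,0.51,0.04],[0.69,0.54,0.04]]
[[0.68,0.56,0.04],[0.65,0.6,0.04],[0.62,0.62,0.04],[0.59,0.65,0.04],[0.57,0.67,0.04],[0.53,0.7,0.03],[0.51,0.72,0.04],[0.47,0.74,0.04]]
roll -0.5 end [644.9 200.  200.1] 120.16
```

Candidates for the vial: top px (208,185) [large], (214,157) [small, 65 mm], (254,158) [small, 65 mm]. The blue-cap bottle is at (183,231). Triangulation gives the rim of (208,185) the greatest height (~85 mm) and it is the widest in the close crop, so that is the vial. The jar is (225,234), with the white-capped bottle (232,280) as a lookalike. The stapler is (428,243) and the marker is (294,255).

Call:
send_rows(dp=[[0.67,-0.57,0.04],[0.7,-0.53,0.04],[0.72,-0.5,0.04],[0.75,-0.48,0.04],[0.76,-0.44,0.04],[0.78,-0.4,0.03],[0.8,-0.37,0.04],[0.81,-0.34,0.04]], roll=[-0.5,-0.5,-0.5,-0.5,-0.5,-0.5,-0.5,-0.5], fingers=[-1,-1,-1,-1,-1,-1,-1,-1])

```text
t: 1.1
tool_pos: [294.8, -409.9, 231.5]
tool_rot: [0.939, 0.344, 0.0, 0.0]
force: [-0.1, -0.4, -0.0]
gripper_width: 0.999
```

Call:
send_rows(dp=[[0.83,-0.3,0.04],[0.84,-0.27,0.04],[0.85,-0.22,0.04],[0.86,-0.19,0.04],[0.86,-0.16,0.04],[0.88,-0.11,0.04],[0.87,-0.08,0.04],[0.88,-0.04,0.04]], roll=[-0.5,-0.5,-0.5,-0.5,-0.5,-0.5,-0.5,-0.5], fingers=[-1,-1,-1,-1,-1,-1,-1,-1])

```text
t: 1.9
tool_pos: [382.3, -257.2, 223.6]
tool_rot: [0.865, 0.502, 0.0, 0.0]
force: [0.1, -0.2, 1.2]
gripper_width: 1.002
```

Call:
send_rows(dp=[[0.88,0.01,0.03],[0.88,0.03,0.04],[0.88,0.08,0.04],[0.87,0.12,0.04],[0.87,0.15,0.04],[0.86,0.19,0.04],[0.85,0.23,0.04],[0.83,0.26,0.04]], roll=[-0.5,-0.5,-0.5,-0.5,-0.5,-0.5,-0.5,-0.5], fingers=[-1,-1,-1,-1,-1,-1,-1,-1])

```text
t: 2.7
tool_pos: [470.0, -104.6, 215.8]
tool_rot: [0.765, 0.645, 0.0, 0.0]
force: [-0.1, -0.0, -0.6]
gripper_width: 0.998
```

Call:
send_rows(dp=[[0.83,0.3,0.04],[0.81,0.34,0.04],[0.8,0.37,0.03],[0.78,0.41,0.04],[0.76,0.44,0.04],[0.75,0.47,0.04],[0.72,0.51,0.04],[0.69,0.54,0.04]], roll=[-0.5,-0.5,-0.5,-0.5,-0.5,-0.5,-0.5,-0.5], fingers=[-1,-1,-1,-1,-1,-1,-1,-1])

```text
t: 3.5
tool_pos: [557.9, 48.0, 208.0]
tool_rot: [0.641, 0.768, -0.0, 0.0]
force: [0.2, 0.1, 0.2]
gripper_width: 1.007
```

```bash
python3 - <<'E'
from h import *
from plan import plan
w=cams.snapshot("wrist"); save(w,"pics/w1.png"); np.save("w1.npy",w,allow_pickle=True)
plan(645,205,200,120,8)
E
```

```text
now [558.7  50.2 207.6] psi 100.49 tilt 0.07 F [-1.   2.5 -0.9] w 1.001 t 3.55
[[0.68,0.56,0.04],[0.66,0.6,0.04],[0.63,0.62,0.03],[0.61,0.65,0.04],[0.57,0.67,0.04],[0.55,0.7,0.04],[0.52,0.72,0.03],[0.48,0.74,0.04]]
roll -0.49 end [645.1 205.  200.1] 120.09
```

View pics/w1.png

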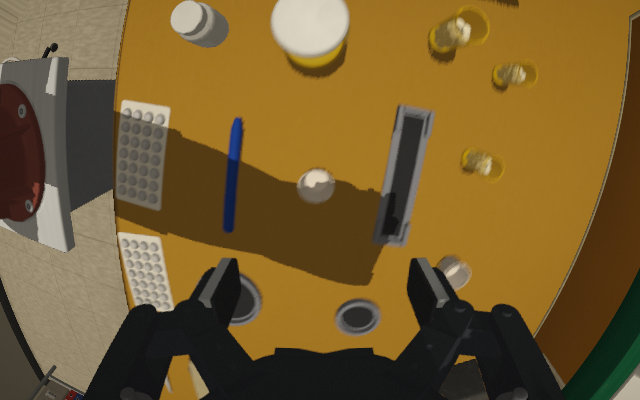

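```bash
python3 - <<'E'
from h import *
w=np.load("w1.npy",allow_pickle=True).item(); save(w,"pics/w1c.png",(410,0,570,110),5)
im=w["pixels"].astype(int)
m=(im[...,0]>im[...,2]+20)
m[:100]=0;m[250:]=0;m[:,:200]=0;m[:,260:]=0
v,u=np.nonzero(m); P=onz(w,u,v,8,True)[:,:2]; print('marker',cv2.minAreaRect(P.astype(np.float32)))
m=(im.min(-1)>150); m[100:]=0; m[:,:255]=0;m[:,370:]=0
c,_=cv2.findContours(m.astype(np.uint8),0,1); c=max(c,key=cv2.contourArea)[:,0]; P=onz(w,c[:,0],c[:,1],92,True)[:,:2]; print('jar lid',cv2.minEnclosingCircle(P.astype(np.float32)))
m=(im.max(-1)<75).astype(np.uint8); n,l,st,ce=cv2.connectedComponentsWithStats(m)
for i in range(1,n):
    if st[i,4]>200: print(st[i],ce[i])
E
```

```text
marker ((453.8721618652344, 25.37804412841797), (12.919625282287598, 137.51283264160156), 0.050307270139455795)
jar lid ((520.0956420898438, 192.21334838867188), 30.372940063476562)
[ 608   16   32  159 1455] [630.4742268   88.88109966]
[  65   80   53  136 5926] [ 89.85926426 140.14681066]
[   0   83   46  139 4958] [ 18.92174264 154.86304962]
[ 372  115   52  130 2722] [398.50293902 183.21895665]
[222 152  18  82 988] [230.048583   195.46659919]
[    0   258   640   142 42301] [334.35112645 354.02330914]
[342 307  31  21 497] [357.35814889 316.62374245]
```

View pics/w1c.png

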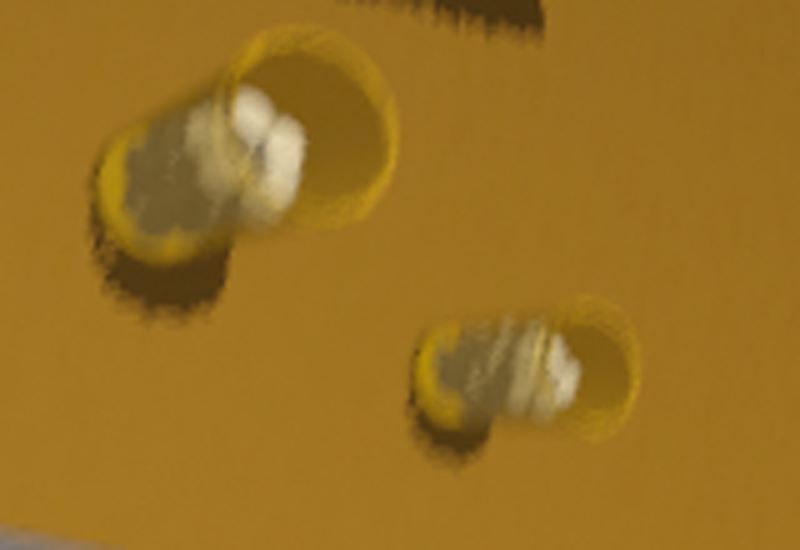

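```bash
python3 - <<'E'
from h import *
w=np.load("w1.npy",allow_pickle=True).item()
cr=lambda u,v:(410+(u+.5)/5-.5,(v+.5)/5-.5)
print(onz(w,*cr(313,127),84,True), onz(w,*cr(165,200),0,True))
E
```

```text
[[657.97571978 226.21456777  84.        ]] [[661.73762726 226.85755365   0.        ]]
```

Call:
send_rows(dp=[[0.68,0.56,0.04],[0.66,0.6,0.04],[0.63,0.62,0.03],[0.61,0.65,0.04],[0.57,0.67,0.04],[0.55,0.7,0.04],[0.52,0.72,0.03],[0.48,0.74,0.04]], roll=[-0.5,-0.5,-0.5,-0.5,-0.5,-0.5,-0.5,-0.5], fingers=[-1,-1,-1,-1,-1,-1,-1,-1])

```text
t: 4.35
tool_pos: [644.6, 202.4, 200.4]
tool_rot: [0.498, 0.867, -0.0, -0.0]
force: [0.3, 0.0, 0.9]
gripper_width: 1.001
```

```bash
python3 plan.py 659 221 150 120 8
```

```text
now [644.6 202.4 200.4] psi 120.25 tilt 0.01 F [0.3 0.  0.9] w 1.001 t 4.35
[[0.04,0.11,0.25],[0.05,0.11,0.25],[0.04,0.11,0.26],[0.05,0.11,0.25],[0.04,0.11,0.25],[0.05,0.1,0.25],[0.04,0.11,0.25],[0.05,0.11,0.25]]
roll 0.01 end [658.9 221.1 150.1] 119.85
```

Call:
send_rows(dp=[[0.05,0.11,0.25],[0.05,0.11,0.25],[0.05,0.11,0.25],[0.05,0.11,0.25],[0.05,0.11,0.25],[0.05,0.11,0.25],[0.05,0.11,0.25],[0.05,0.11,0.25]], roll=[0,0,0,0,0,0,0,0], fingers=[-1,-1,-1,-1,-1,-1,-1,-1])

```text
t: 5.15
tool_pos: [658.4, 221.5, 150.0]
tool_rot: [0.499, 0.867, -0.0, 0.0]
force: [-0.4, 0.1, -0.3]
gripper_width: 0.998
```

```bash
python3 - <<'E'
from h import *
from plan import plan
t=cams.snapshot("top");w=cams.snapshot("wrist"); save(w,"pics/w2.png"); np.save("w2.npy",w,allow_pickle=True); save(t,"pics/t3.png",(170,130,330,260),4)
plan(659,221,45,120,8)
p=ctrl.sense()["tool_pos"]; print(proj(w,[p+[0,0,-60]],True))
E
```

```text
now [657.9 221.6 149.1] psi 120.17 tilt 0.09 F [ 0.5 -0.6 -1.2] w 0.997 t 5.25
[[-0.01,0.0,0.52],[-0.0,0.01,0.52],[-0.01,0.0,0.52],[-0.0,0.0,0.52],[-0.01,0.01,0.52],[-0.0,0.0,0.52],[-0.01,0.0,0.52],[-0.0,0.01,0.53]]
roll 0.0 end [659.  221.1  44.9] 120.17
[[323.24786232 224.27631304]]
```

View pics/w2.png

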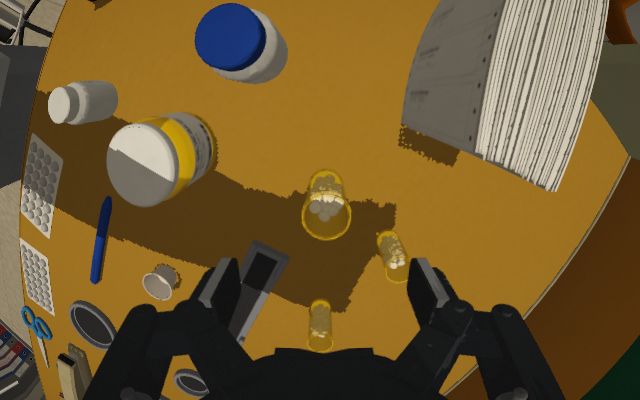

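```bash
python3 - <<'E'
from h import *
w=np.load("w2.npy",allow_pickle=True).item(); save(w,"pics/w2c.png",(280,160,430,290),5)
print(onz(w,326,215,84,True),onz(w,325,184,0,True), 'small1 base',onz(w,386,238,0,True),'rim',onz(w,399,270,62,True), 'small2 rim',onz(w,320,340,62,True))
E
```

```text
[[657.11643805 226.63398658  84.        ]] [[657.68008056 224.79405377   0.        ]] small1 base [[740.81204639 206.76746135   0.        ]] rim [[741.12613051 206.49582872  62.        ]] small2 rim [[723.29512889 102.4745902   62.        ]]
```

View pics/w2c.png

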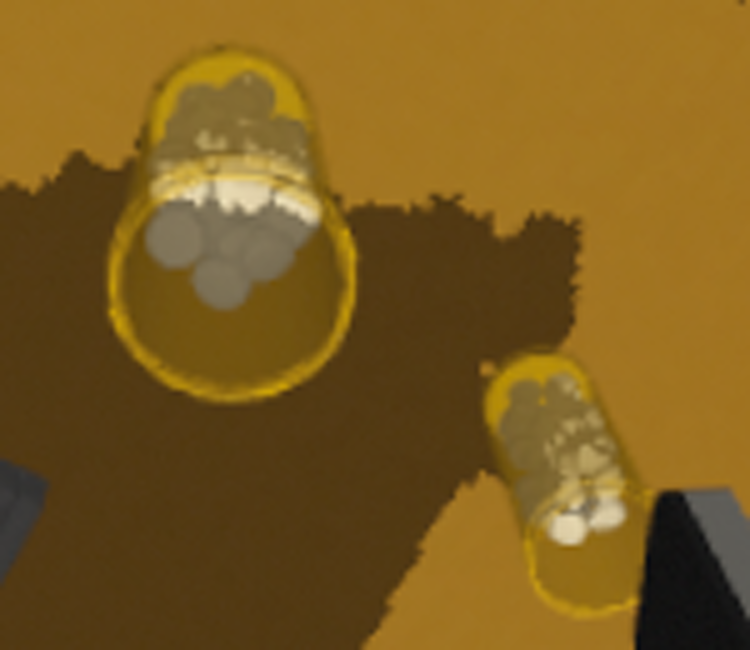

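```bash
python3 plan.py 658.5 223.5 45 120 8
```

```text
now [657.9 221.6 149.1] psi 120.17 tilt 0.09 F [ 0.5 -0.6 -1.2] w 0.997 t 5.25
[[0.01,0.01,0.52],[0.0,0.01,0.52],[0.01,0.0,0.52],[0.01,0.01,0.52],[0.0,0.01,0.52],[0.01,0.01,0.52],[0.01,0.0,0.52],[0.0,0.01,0.53]]
roll 0.0 end [658.5 223.4  44.9] 120.17
```

Call:
send_rows(dp=[[0.03,0.03,0.3],[0.03,0.03,0.6],[0,0,0.6],[0,0,0.6],[0,0,0.6],[0,0,0.6],[0,0,0.5],[0,0,0.35]], roll=[0,0,0,0,0,0,0,0], fingers=[-1,-1,-1,-1,-1,-1,-1,-1])

```text
t: 6.05
tool_pos: [658.3, 223.3, 45.1]
tool_rot: [0.499, 0.867, -0.0, -0.0]
force: [0.3, -0.6, 0.8]
gripper_width: 0.994
```

Call:
send_rows(dp=[[0,0,0],[0,0,0],[0,0,0],[0,0,0],[0,0,0],[0,0,0],[0,0,0],[0,0,0]], roll=[0,0,0,0,0,0,0,0], fingers=[-0.8,-0.6,-0.4,-0.2,0,0.1,0.2,0.3], grip_force=25)

```text
t: 6.85
tool_pos: [659.1, 223.4, 47.1]
tool_rot: [0.499, 0.867, 0.0, 0.0]
force: [-0.0, 0.3, 2.0]
gripper_width: 0.401
```

```bash
python3 - <<'E'
from h import *
from plan import plan
w=cams.snapshot("wrist"); save(w,"pics/w3.png"); np.save("w3.npy",w,allow_pickle=True)
plan(659,223,95,120,8)
E
```

```text
now [659.1 223.5  47.1] psi 120.16 tilt 0.03 F [1.1 0.1 2.4] w 0.402 t 6.9
[[-0.0,-0.0,-0.24],[-0.0,-0.0,-0.24],[-0.01,-0.0,-0.24],[0.0,-0.01,-0.24],[0.0,0.0,-0.24],[-0.0,0.0,-0.24],[-0.0,0.0,-0.24],[-0.0,-0.0,-0.24]]
roll 0.0 end [659.  223.1  95.1] 120.16
```

View pics/w3.png

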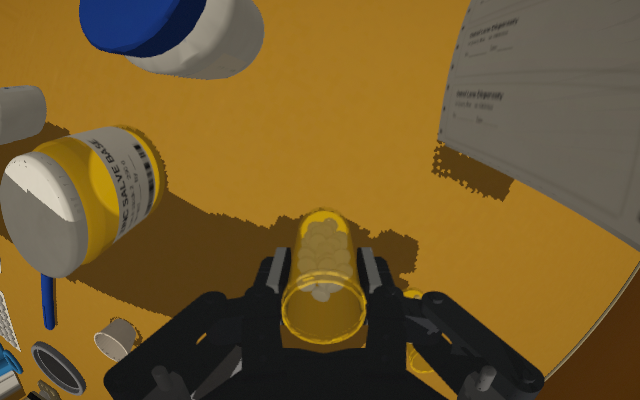

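Call:
send_rows(dp=[[0,0,0],[0,0,0],[0,0,0],[0,0,0],[0,0,-0.1],[0,0,-0.2],[0,0,-0.3],[0,0,-0.4]], roll=[0,0,0,0,0,0,0,0], fingers=[0.5,0.7,1,1,1,1,1,1])

```text
t: 7.7
tool_pos: [658.4, 223.3, 71.9]
tool_rot: [0.499, 0.867, -0.0, -0.0]
force: [0.1, -0.4, -0.1]
gripper_width: 0.404
```

```bash
python3 - <<'E'
from h import *
w3=np.load("w3.npy",allow_pickle=True).item(); print(onz(w3,324,307,84,True), onz(w3,325,238,0,True))
w=cams.snapshot("wrist"); save(w,"pics/w4.png",(220,180,430,380),3)
s=ctrl.sense(); print(s["tool_pos"],s["gripper_width"],s["force"])
from plan import plan
plan(650,60,115,120,16)
E
```

```text
[[656.25570277 228.69259551  84.        ]] [[662.16631401 220.1001958    0.        ]]
[659.60996272 223.49766485  74.51673411] 0.4021649936885699 [1.13480647 0.46083142 1.82415856]
now [659.6 223.5  74.5] psi 120.16 tilt 0.12 F [1.1 0.5 1.8] w 0.402 t 7.75
[[-0.34,-0.23,-0.1],[-0.34,-0.22,-0.1],[-0.34,-0.23,-0.1],[-0.35,-0.22,-0.1],[-0.34,-0.23,-0.11],[-0.34,-0.23,-0.1],[-0.34,-0.22,-0.1],[-0.34,-0.23,-0.1]]
[[-0.34,-0.22,-0.1],[-0.34,-0.23,-0.1],[-0.34,-0.23,-0.1],[-0.35,-0.22,-0.1],[-0.34,-0.23,-0.11],[-0.34,-0.23,-0.1],[-0.34,-0.22,-0.1],[-0.34,-0.23,-0.1]]
roll 0.0 end [649.9  60.  115. ] 120.16
```

View pics/w4.png

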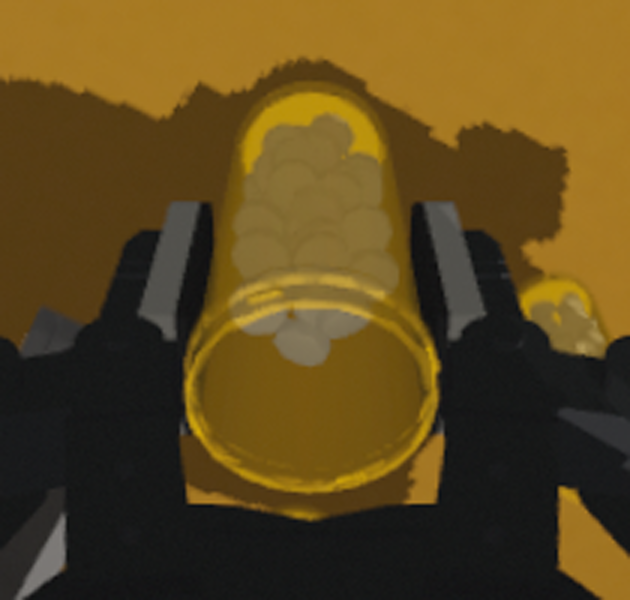

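```bash
python3 plan.py 641 -151 125 120.16 24|head -3; python3 - <<'E'
from h import *
s=np.load('t.npy',allow_pickle=True).item()
E
```

```text
now [659.6 223.5  74.5] psi 120.16 tilt 0.12 F [1.1 0.5 1.8] w 0.402 t 7.75
[[-0.52,-0.34,-0.08],[-0.53,-0.34,-0.09],[-0.52,-0.34,-0.08],[-0.53,-0.34,-0.09],[-0.52,-0.34,-0.08],[-0.52,-0.34,-0.08],[-0.53,-0.34,-0.09],[-0.52,-0.34,-0.08]]
[[-0.53,-0.34,-0.09],[-0.52,-0.34,-0.08],[-0.53,-0.34,-0.09],[-0.52,-0.34,-0.08],[-0.52,-0.34,-0.08],[-0.53,-0.35,-0.09],[-0.52,-0.34,-0.08],[-0.53,-0.34,-0.09]]
```

Call:
send_rows(dp=[[-0.1,-0.06,-0.3],[-0.2,-0.13,-0.5],[-0.3,-0.2,-0.5],[-0.4,-0.26,-0.4],[-0.5,-0.33,-0.2],[-0.6,-0.39,-0.1],[-0.6,-0.39,0],[-0.6,-0.39,0]], roll=[0,0,0,0,0,0,0,0], fingers=[1,1,1,1,1,1,1,1])

```text
t: 8.55
tool_pos: [653.3, 123.1, 121.2]
tool_rot: [0.499, 0.867, -0.0, -0.0]
force: [-0.2, 0.0, -0.3]
gripper_width: 0.398
```

Call:
send_rows(dp=[[-0.6,-0.39,0],[-0.6,-0.39,0],[-0.6,-0.39,0],[-0.6,-0.39,0],[-0.6,-0.39,0],[-0.6,-0.39,0],[-0.6,-0.39,0],[-0.6,-0.39,0]], roll=[0,0,0,0,0,0,0,0], fingers=[1,1,1,1,1,1,1,1])

```text
t: 9.35
tool_pos: [646.5, -19.4, 121.8]
tool_rot: [0.499, 0.867, -0.0, 0.0]
force: [0.3, -0.3, -0.9]
gripper_width: 0.399
```

```bash
python3 plan.py 641 -151 110 120.16 8
```

```text
now [646.5 -19.4 121.8] psi 120.16 tilt 0.01 F [ 0.3 -0.3 -0.9] w 0.399 t 9.35
[[-0.56,-0.35,0.06],[-0.55,-0.36,0.06],[-0.56,-0.35,0.06],[-0.55,-0.36,0.06],[-0.56,-0.35,0.05],[-0.55,-0.36,0.06],[-0.56,-0.35,0.06],[-0.55,-0.36,0.06]]
roll -0.0 end [ 640.9 -151.   110. ] 120.16
```

Call:
send_rows(dp=[[-0.7,-0.45,0.1],[-0.7,-0.45,0.1],[-0.7,-0.45,0.1],[-0.65,-0.4,0.1],[-0.6,-0.4,0.1],[-0.5,-0.3,0],[-0.35,-0.25,0],[-0.2,-0.14,0]], roll=[0,0,0,0,0,0,0,0], fingers=[1,1,1,1,1,1,1,1])

```text
t: 10.15
tool_pos: [640.5, -149.7, 109.4]
tool_rot: [0.499, 0.867, -0.0, 0.0]
force: [-0.3, -0.7, -0.1]
gripper_width: 0.399
```

```bash
python3 - <<'E'
from h import *
t=cams.snapshot("top"); c=cams.snapshot("scene"); w=cams.snapshot("wrist"); save(w,"pics/w5.png"); save(w,"pics/w5c.png",(220,180,430,380),3);save(c,"pics/s5.png",(250,80,450,230),4); save(t,"pics/t5.png",(300,130,400,230),5)
s=ctrl.sense(); print(s["tool_pos"],s["gripper_width"],s["force"],s["t"]); np.save("w5.npy",w,allow_pickle=True)
E
```

```text
[ 640.53613029 -148.60634967  109.39881001] 0.3995660823961276 [-0.53451262  0.35940894 -0.77917538] 10.3
```

View pics/w5.png

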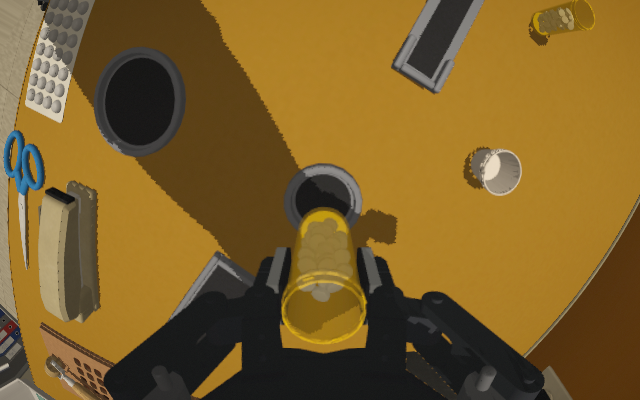

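View pics/s5.png

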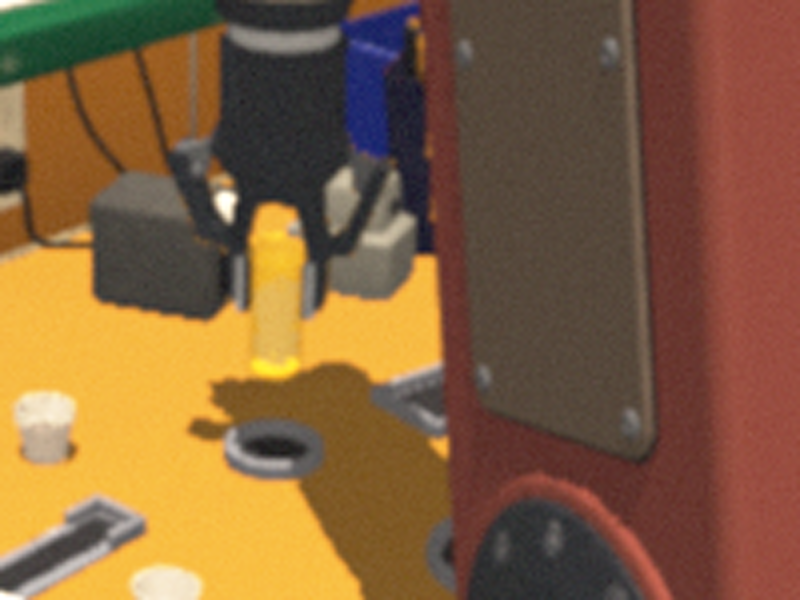

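```bash
python3 - <<'E'
from h import *
w=np.load("w5.npy",allow_pickle=True).item(); c=cams.snapshot("scene")
print('well wrist',onz(w,323,200,12,True),'scene',onz(c,250+274/4,80+447/4,10))
print('rim wrist',onz(w,324,306,62.4+84,True))
print('base scene',onz(c,250+274/4,80+366/4,62.4))
# vial axis pred in wrist for base: project expected
p=ctrl.sense()["tool_pos"]
for dx in (0,3,6): 
    q=p+dx*np.array([-.5,.866,0]); print(dx,proj(w,[[q[0],q[1],62.4+84],[q[0],q[1],62.4]],True).round(1).tolist(), proj(c,[[q[0],q[1],62.4+84],[q[0],q[1],62.4]]).round(1).tolist())
E
python3 - <<'E'
E
```

```text
well wrist [[ 637.98681598 -145.73026021   12.        ]] scene [[ 637.21738717 -149.06630764   10.        ]]
rim wrist [[ 637.41527531 -143.48758817  146.4       ]]
base scene [[ 644.95376676 -155.73705909   62.4       ]]
0 [[324.9, 316.7], [324.4, 230.6]] [[318.5, 141.8], [317.8, 173.0]]
3 [[324.9, 311.1], [324.4, 226.4]] [[318.2, 142.3], [317.5, 173.5]]
6 [[325.0, 305.3], [324.4, 222.0]] [[318.0, 142.7], [317.2, 174.1]]
```

View pics/w5c.png

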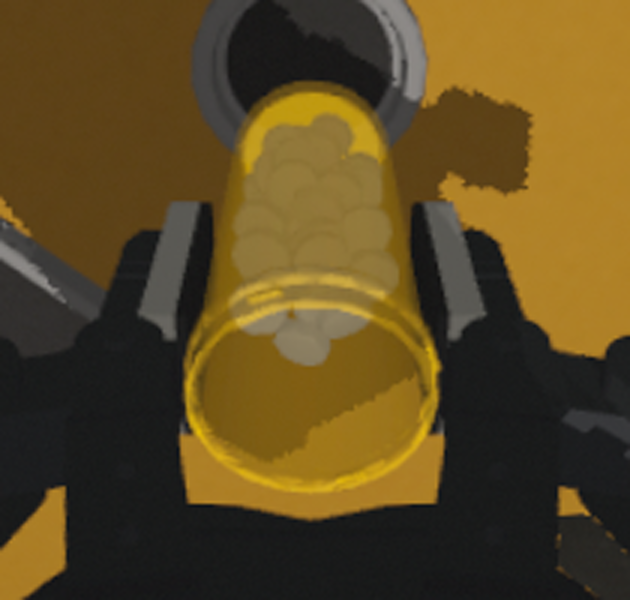

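Call:
send_rows(dp=[[-0.04,-0.02,0.1],[-0.04,0,0.25],[0,0,0.4],[0,0,0.4],[0,0,0.4],[0,0,0.3],[0,0,0.2],[0,0,0.1]], roll=[0,0,0,0,0,0,0,0], fingers=[1,1,1,1,1,1,1,1])

```text
t: 11.15
tool_pos: [640.8, -150.6, 54.8]
tool_rot: [0.499, 0.867, -0.0, -0.0]
force: [0.1, -0.0, -0.7]
gripper_width: 0.401
```

```bash
python3 - <<'E'
from h import *
c=cams.snapshot("scene"); w=cams.snapshot("wrist"); save(w,"pics/w6c.png",(220,180,430,380),3);save(c,"pics/s6.png",(290,130,370,210),7)
s=ctrl.sense(); print(s["tool_pos"],s["gripper_width"],s["force"],s["t"])
E
```

```text
[ 640.96108042 -150.61407517   55.29836073] 0.39997524044339516 [ 0.52984524  0.84440022 -0.78117206] 11.25
```

View pics/w6c.png

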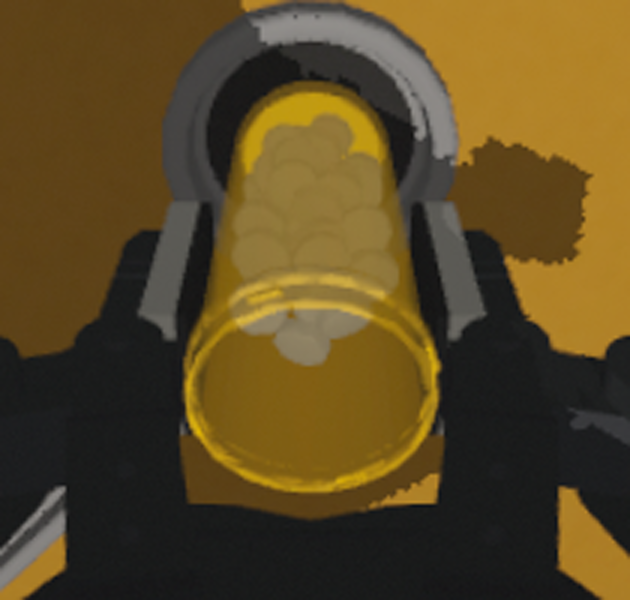

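View pics/s6.png

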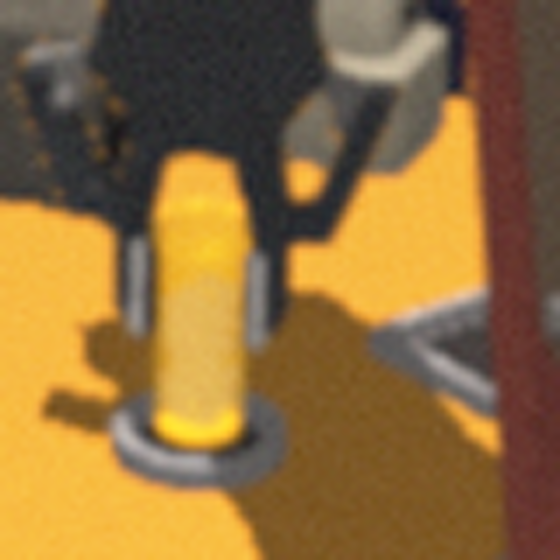

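Both pictures show the vial upright and centred over the small well, about 5 mm above its floor. I'll lower it onto the floor slowly.

Call:
send_rows(dp=[[0,0,0.05],[0,0,0.05],[0,0,0.04],[0,0,0.03],[0,0,0],[0,0,0],[0,0,0],[0,0,0]], roll=[0,0,0,0,0,0,0,0], fingers=[1,1,1,1,1,1,1,1])

```text
t: 12.05
tool_pos: [641.1, -150.7, 51.4]
tool_rot: [0.499, 0.867, -0.0, 0.0]
force: [-0.0, -0.3, -0.5]
gripper_width: 0.403
```

Call:
send_rows(dp=[[0,0,0.03],[0,0,0.03],[0,0,0],[0,0,0],[0,0,0],[0,0,0],[0,0,0],[0,0,0]], roll=[0,0,0,0,0,0,0,0], fingers=[1,1,1,1,1,1,1,1])

```text
t: 12.85
tool_pos: [641.2, -150.7, 50.1]
tool_rot: [0.499, 0.867, -0.0, 0.0]
force: [-1.2, 0.2, 5.4]
gripper_width: 0.405
```

Call:
send_rows(dp=[[0,0,0],[0,0,0],[0,0,0],[0,0,0],[0,0,0],[0,0,0],[0,0,0],[0,0,0]], roll=[0,0,0,0,0,0,0,0], fingers=[0.2,0.1,0,-0.1,-0.2,-0.3,-0.4,-0.5])

```text
t: 13.65
tool_pos: [641.1, -150.6, 49.8]
tool_rot: [0.499, 0.867, -0.0, 0.0]
force: [0.3, -0.2, 0.0]
gripper_width: 0.747
```

Call:
send_rows(dp=[[0,0,-0.1],[0,0,-0.3],[0,0,-0.5],[0,0,-0.7],[0,0,-0.8],[0,0,-0.8],[0,0,-0.8],[0,0,-0.8]], roll=[0,0,0,0,0,0,0,0], fingers=[-0.6,-0.7,-0.8,-0.9,-1,-1,-1,-1])

```text
t: 14.45
tool_pos: [641.3, -150.7, 172.1]
tool_rot: [0.499, 0.867, 0.0, 0.001]
force: [0.4, -1.0, -0.4]
gripper_width: 0.995
```

```bash
python3 - <<'E'
from h import *
c=cams.snapshot("scene"); w=cams.snapshot("wrist"); save(w,"pics/w7.png");save(c,"pics/s7.png",(290,130,370,210),7);np.save("w7.npy",w,allow_pickle=True)
from plan import plan
plan(520,190,170,80,24)
E
```

```text
now [ 642.8 -151.4  174.6] psi 120.16 tilt 0.36 F [ 0.1  0.3 -0.2] w 1.0 t 14.55
[[0.59,0.11,0.01],[0.6,0.09,0.01],[0.6,0.08,0.0],[0.6,0.05,0.01],[0.61,0.04,0.01],[0.6,0.02,0.01],[0.61,0.01,0.0],[0.6,-0.01,0.01]]
[[0.6,-0.03,0.01],[0.61,-0.05,0.01],[0.6,-0.06,0.0],[0.6,-0.09,0.01],[0.59,-0.09,0.01],[0.6,-0.12,0.01],[0.59,-0.13,0.0],[0.58,-0.15,0.01]]
[[0.58,-0.17,0.01],[0.58,-0.18,0.01],[0.57,-0.2,0.01],[0.57,-0.22,0.0],[0.55,-0.23,0.01],[0.55,-0.25,0.01],[0.55,-0.27,0.01],[0.53,-0.28,0.0]]
roll 0.33 end [519.9 189.9 170.1] 80.56
```

View pics/w7.png

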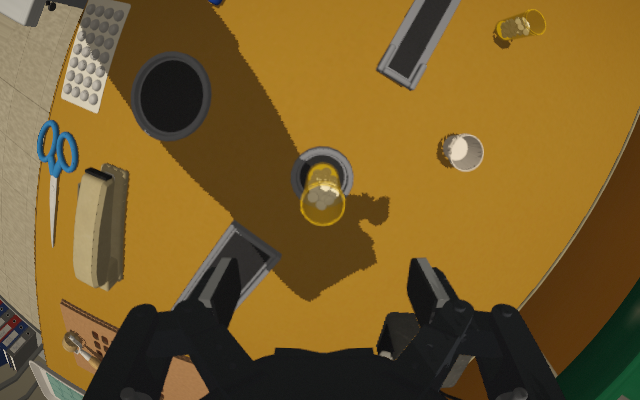

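View pics/s7.png

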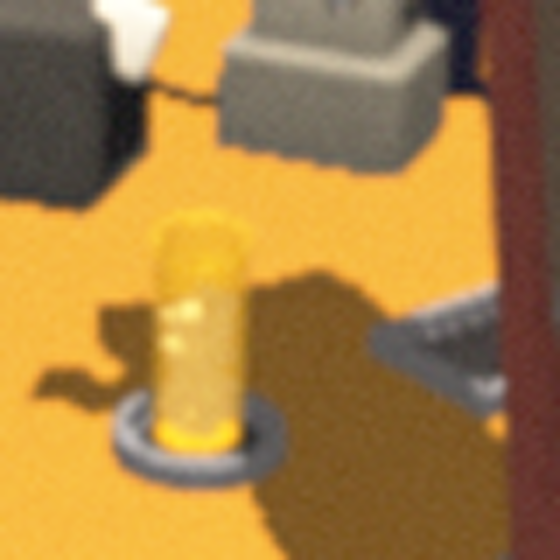

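```bash
python3 - <<'E'
from plan import plan
plan(519.5,190.5,165,90,16)
E
```

```text
now [ 642.8 -151.4  174.6] psi 120.16 tilt 0.36 F [ 0.1  0.3 -0.2] w 1.0 t 14.55
[[0.89,0.16,0.02],[0.9,0.14,0.03],[0.91,0.1,0.02],[0.9,0.07,0.03],[0.91,0.05,0.02],[0.91,0.01,0.02],[0.91,-0.02,0.03],[0.9,-0.04,0.02]]
[[0.91,-0.08,0.03],[0.9,-0.11,0.02],[0.9,-0.13,0.02],[0.89,-0.17,0.03],[0.89,-0.2,0.02],[0.88,-0.22,0.03],[0.87,-0.26,0.02],[0.86,-0.28,0.02]]
roll 0.38 end [519.5 190.4 165.1] 89.76
```

Call:
send_rows(dp=[[0.89,0.16,0.02],[0.9,0.14,0.03],[0.91,0.1,0.02],[0.9,0.07,0.03],[0.91,0.05,0.02],[0.91,0.01,0.02],[0.91,-0.02,0.03],[0.9,-0.04,0.02]], roll=[0.38,0.38,0.38,0.38,0.38,0.38,0.38,0.38], fingers=[-1,-1,-1,-1,-1,-1,-1,-1])

```text
t: 15.35
tool_pos: [579.0, 21.1, 164.8]
tool_rot: [0.61, 0.793, -0.0, -0.0]
force: [-0.3, 0.2, -0.0]
gripper_width: 0.999
```

Call:
send_rows(dp=[[0.91,-0.08,0.03],[0.9,-0.11,0.02],[0.9,-0.13,0.02],[0.89,-0.17,0.03],[0.89,-0.2,0.02],[0.88,-0.22,0.03],[0.87,-0.26,0.02],[0.86,-0.28,0.02]], roll=[0.38,0.38,0.38,0.38,0.38,0.38,0.38,0.38], fingers=[-1,-1,-1,-1,-1,-1,-1,-1])

```text
t: 16.15
tool_pos: [517.3, 192.0, 160.1]
tool_rot: [0.709, 0.705, -0.0, 0.0]
force: [0.7, -0.7, 0.2]
gripper_width: 1.0
```

```bash
python3 - <<'E'
from h import *
from plan import plan
cams.snapshot("top");w=cams.snapshot("wrist"); save(w,"pics/w8.png"); np.save("w8.npy",w,allow_pickle=True)
plan(519.5,190.5,42,90,8)
p=ctrl.sense()["tool_pos"]; print(proj(w,[[p[0],p[1],92]],True))
E
```

```text
now [516.7 193.1 160.1] psi 89.85 tilt 0.04 F [ 0.4 -0.2 -0.4] w 1.002 t 16.25
[[-0.01,0.01,0.59],[-0.02,0.02,0.59],[-0.01,0.01,0.59],[-0.01,0.02,0.59],[-0.02,0.01,0.59],[-0.01,0.01,0.59],[-0.01,0.02,0.59],[-0.02,0.01,0.59]]
roll -0.0 end [519.5 190.4  42.1] 89.85
[[325.00158415 221.17374398]]
```

View pics/w8.png

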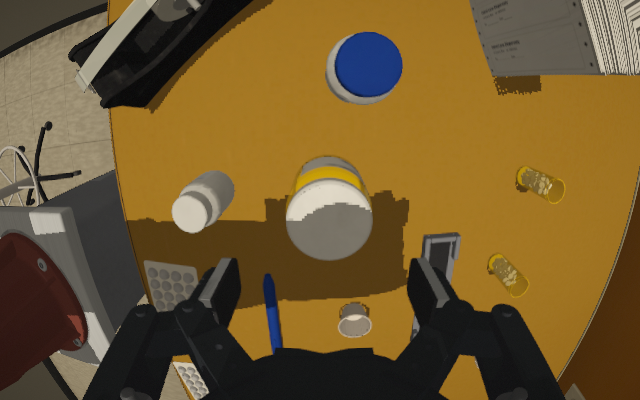

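```bash
python3 - <<'E'
from h import *
w=np.load("w8.npy",allow_pickle=True).item()
im=w["pixels"]; hs=cv2.cvtColor(im,cv2.COLOR_BGR2HSV); m=((hs[...,1]<60)&(hs[...,2]>90)).astype(np.uint8); m[:170]=0;m[275:]=0;m[:,:270]=0;m[:,395:]=0
c,_=cv2.findContours(m,0,1); c=max(c,key=cv2.contourArea)[:,0]; print(c.min(0),c.max(0)); P=onz(w,c[:,0],c[:,1],92,True)[:,:2]; print(cv2.minEnclosingCircle(P.astype(np.float32)))
from plan import plan
plan(520,190.5,42,90,8)
E
```

```text
[286 178] [371 259]
((519.4641723632812, 193.4358367919922), 31.44875144958496)
now [516.7 193.1 160.1] psi 89.85 tilt 0.04 F [ 0.4 -0.2 -0.4] w 1.002 t 16.25
[[-0.01,0.02,0.59],[-0.02,0.01,0.59],[-0.01,0.02,0.59],[-0.01,0.02,0.59],[-0.02,0.01,0.59],[-0.01,0.02,0.59],[-0.01,0.01,0.59],[-0.02,0.02,0.59]]
roll -0.0 end [520.  190.4  42.1] 89.85
```

Call:
send_rows(dp=[[-0.05,0.06,0.2],[-0.05,0.06,0.4],[0,0,0.7],[0,0,0.8],[0,0,0.8],[0,0,0.8],[0,0,0.6],[0,0,0.4]], roll=[0,0,0,0,0,0,0,0], fingers=[-1,-1,-1,-1,-1,-1,-1,-1])

```text
t: 17.05
tool_pos: [520.2, 187.8, 40.8]
tool_rot: [0.709, 0.705, -0.001, -0.001]
force: [-0.2, 0.0, -0.4]
gripper_width: 1.0
```

Call:
send_rows(dp=[[0,0,0],[0,0,0],[0,0,0],[0,0,0],[0,0,0],[0,0,0],[0,0,0],[0,0,0]], roll=[0,0,0,0,0,0,0,0], fingers=[-0.9,-0.8,-0.7,-0.6,-0.4,0,0.5,1], grip_force=50)

```text
t: 17.85
tool_pos: [521.7, 188.8, 44.1]
tool_rot: [0.709, 0.706, 0.001, 0.001]
force: [-0.9, 0.6, 5.7]
gripper_width: 0.779
```

Call:
send_rows(dp=[[0,0,0],[0,0,0],[0,0,-0.1],[0,0,-0.2],[0,0,-0.3],[0,0,-0.3],[0,0,-0.3],[0,0,-0.2]], roll=[0,0,0,0,0,0,0,0], fingers=[1,1,1,1,1,1,1,1])

```text
t: 18.65
tool_pos: [521.2, 188.7, 78.9]
tool_rot: [0.709, 0.706, 0.0, 0.0]
force: [0.6, -0.2, -1.1]
gripper_width: 0.776
```

```bash
python3 - <<'E'
from h import *
from plan import plan
c=cams.snapshot("scene");w=cams.snapshot("wrist"); save(w,"pics/w9.png"); np.save("w9.npy",w,allow_pickle=True); save(c,"pics/s9.png",(150,130,350,300),3)
plan(457,-152.7,120,90,24)
E
```

```text
now [521.5 188.7  78.9] psi 89.76 tilt 0.09 F [-1.1 -0.  -2.3] w 0.78 t 18.75
[[-0.57,-0.11,-0.07],[-0.57,-0.1,-0.07],[-0.57,-0.11,-0.07],[-0.57,-0.1,-0.06],[-0.57,-0.11,-0.07],[-0.57,-0.1,-0.07],[-0.57,-0.11,-0.07],[-0.57,-0.1,-0.07]]
[[-0.57,-0.11,-0.07],[-0.56,-0.1,-0.07],[-0.57,-0.11,-0.06],[-0.57,-0.1,-0.07],[-0.57,-0.11,-0.07],[-0.57,-0.1,-0.07],[-0.57,-0.11,-0.07],[-0.57,-0.1,-0.07]]
[[-0.57,-0.11,-0.07],[-0.57,-0.1,-0.06],[-0.57,-0.11,-0.07],[-0.57,-0.1,-0.07],[-0.57,-0.11,-0.07],[-0.57,-0.1,-0.07],[-0.57,-0.11,-0.07],[-0.57,-0.1,-0.06]]
roll -0.0 end [ 457.  -152.8  119.9] 89.76
```

View pics/w9.png

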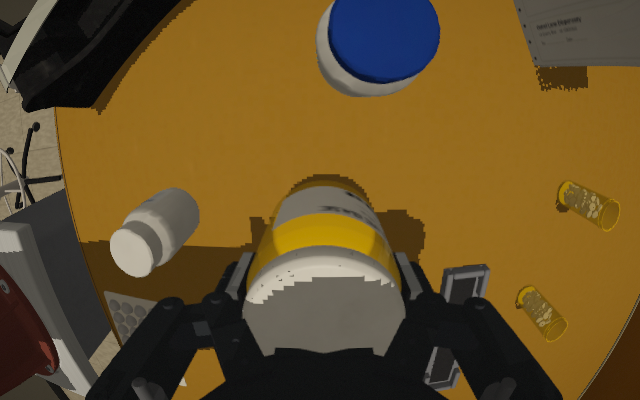

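View pics/s9.png

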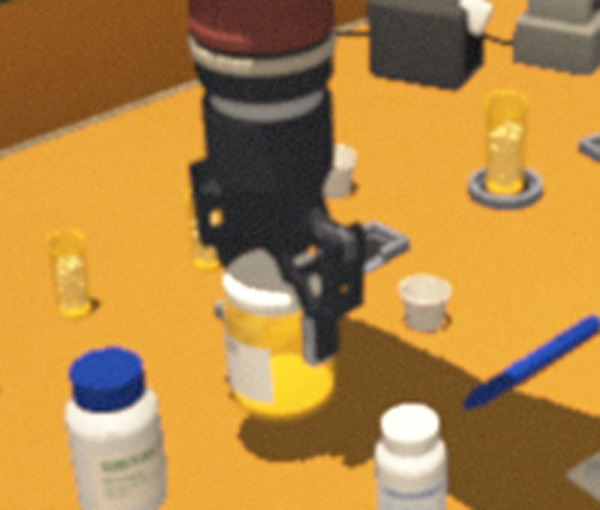

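Call:
send_rows(dp=[[-0.1,-0.02,-0.3],[-0.2,-0.04,-0.4],[-0.4,-0.08,-0.5],[-0.6,-0.11,-0.4],[-0.7,-0.13,-0.1],[-0.7,-0.13,0],[-0.7,-0.13,0],[-0.7,-0.13,0]], roll=[0,0,0,0,0,0,0,0], fingers=[1,1,1,1,1,1,1,1])

```text
t: 19.55
tool_pos: [501.0, 84.4, 121.2]
tool_rot: [0.709, 0.705, 0.0, 0.0]
force: [0.3, -0.1, -1.8]
gripper_width: 0.78
```

Call:
send_rows(dp=[[-0.7,-0.13,0],[-0.7,-0.13,0],[-0.7,-0.13,0],[-0.7,-0.13,0],[-0.7,-0.13,0],[-0.7,-0.13,0],[-0.7,-0.13,0],[-0.7,-0.13,0]], roll=[0,0,0,0,0,0,0,0], fingers=[1,1,1,1,1,1,1,1])

```text
t: 20.35
tool_pos: [474.0, -55.4, 121.1]
tool_rot: [0.709, 0.705, 0.0, 0.0]
force: [0.8, 0.6, -0.8]
gripper_width: 0.776
```

```bash
python3 plan.py 457 -154 110 90 8
```

```text
now [474.  -55.4 121.1] psi 89.72 tilt 0.06 F [ 0.8  0.6 -0.8] w 0.776 t 20.35
[[-0.49,-0.08,0.06],[-0.5,-0.09,0.05],[-0.49,-0.08,0.06],[-0.49,-0.08,0.05],[-0.5,-0.09,0.06],[-0.49,-0.08,0.05],[-0.49,-0.09,0.06],[-0.5,-0.08,0.06]]
roll -0.01 end [ 457.1 -154.1  109.9] 90.12
```

Call:
send_rows(dp=[[-0.7,-0.12,0.1],[-0.7,-0.12,0.1],[-0.65,-0.1,0.1],[-0.6,-0.1,0.1],[-0.5,-0.08,0.05],[-0.4,-0.07,0],[-0.25,-0.05,0],[-0.1,-0.03,0]], roll=[0,0,0,0,0,0,0,0], fingers=[1,1,1,1,1,1,1,1])

```text
t: 21.15
tool_pos: [457.3, -151.7, 109.3]
tool_rot: [0.709, 0.705, 0.0, 0.0]
force: [0.5, -0.1, -1.9]
gripper_width: 0.779
```

```bash
python3 - <<'E'
from h import *
c=cams.snapshot("top");w=cams.snapshot("wrist"); save(w,"pics/w10.png"); np.save("w10.npy",w,allow_pickle=True); save(c,"pics/t10.png",(300,170,460,290),5)
s=ctrl.sense(); print(s["tool_pos"],s["force"],s["t"])
E
```

```text
[ 457.35441751 -151.17891893  109.16505575] [-0.11271999  0.11805426 -1.84761717] 21.25
```

View pics/w10.png

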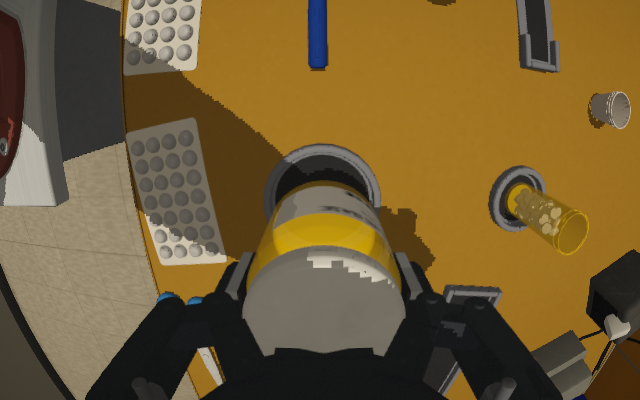

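View pics/t10.png

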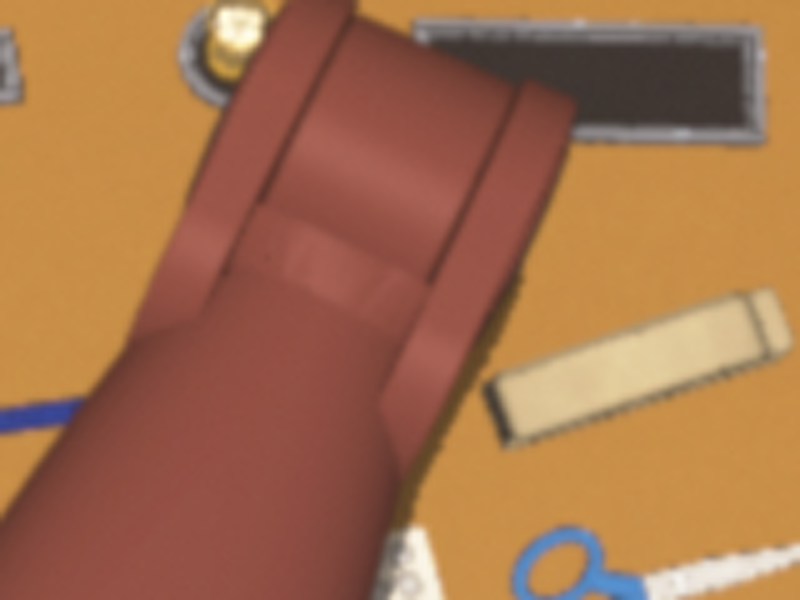

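```bash
python3 - <<'E'
from h import *
w=np.load("w10.npy",allow_pickle=True).item(); save(w,"pics/w10c.png",(230,130,420,280),4)
print('well',onz(w,322,144,12,True)-[0,48,0], 'sides',onz(w,[264,381],[190,190],12,True)); zb=109.3-44
print('jar base',onz(w,322,184,zb,True)-[0,34,0],'lid',onz(w,322,247,zb+92,True)-[0,34,0])
E
```

```text
well [[ 456.04676085 -150.81904803   12.        ]] sides [[ 409.91719695 -138.76211752   12.        ]
 [ 502.47091957 -139.189956     12.        ]]
jar base [[ 456.21709543 -152.81739846   65.3       ]] lid [[ 456.69778191 -146.7250754   157.3       ]]
```

View pics/w10c.png

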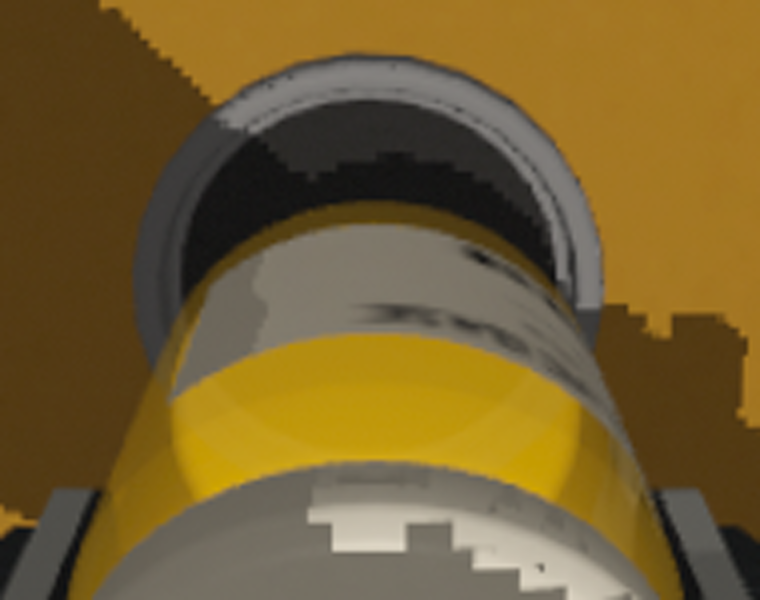

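Call:
send_rows(dp=[[-0.06,-0.02,0.1],[-0.06,0,0.25],[0,0,0.4],[0,0,0.4],[0,0,0.4],[0,0,0.3],[0,0,0.2],[0,0,0.1]], roll=[0,0,0,0,0,0,0,0], fingers=[1,1,1,1,1,1,1,1])

```text
t: 22.05
tool_pos: [456.6, -153.9, 54.6]
tool_rot: [0.709, 0.706, -0.0, -0.0]
force: [-0.4, -0.9, -2.0]
gripper_width: 0.776
```

```bash
python3 - <<'E'
from h import *
w=cams.snapshot("wrist"); save(w,"pics/w11c.png",(230,130,420,280),4); np.save("w11.npy",w,allow_pickle=True)
s=ctrl.sense(); print(s["tool_pos"],s["force"],s["t"])
E
```

```text
[ 456.63905971 -153.93010236   54.60973748] [-0.65567133 -0.36864567 -1.18745319] 22.1
```

View pics/w11c.png

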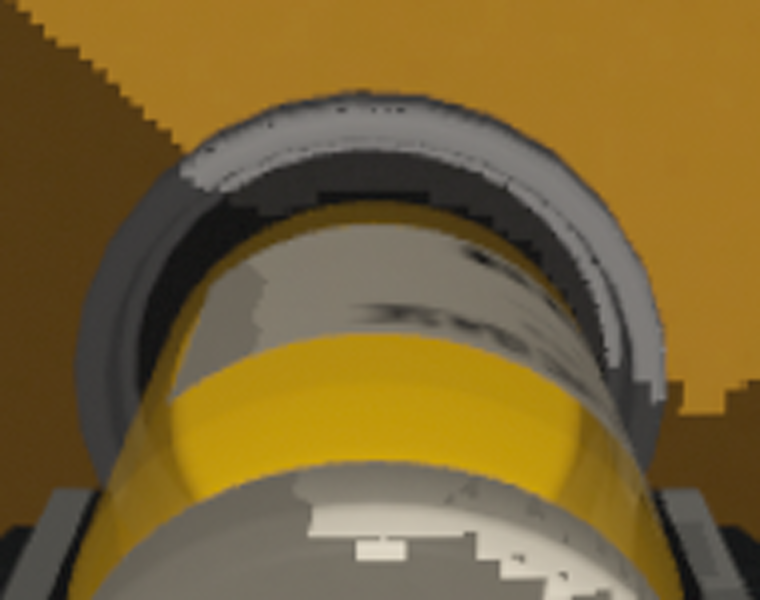

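```bash
python3 - <<'E'
from h import *
w=np.load("w11.npy",allow_pickle=True).item()
f=lambda u,v:(230+(u+.5)/4-.5,130+(v+.5)/4-.5)
print(onz(w,*f(375,150),12,True),onz(w,*f(375,93),11,True),onz(w,*f(375,200),10.6,True)); print(onz(w,*f(125,360),12,True),onz(w,*f(622,360),12,True))
E
```

```text
[[ 456.4070358  -110.44843694   12.        ]] [[ 456.44159392 -102.15255969   11.        ]] [[ 456.37058246 -118.41411511   10.6       ]]
[[ 417.08375637 -143.63563849   12.        ]] [[ 494.93382342 -143.92785287   12.        ]]
```

Call:
send_rows(dp=[[0,0,0.08],[0,0,0.08],[0,0,0.06],[0,0,0.04],[0,0,0.02],[0,0,0],[0,0,0],[0,0,0]], roll=[0,0,0,0,0,0,0,0], fingers=[1,1,1,1,1,1,1,1])

```text
t: 22.9
tool_pos: [456.9, -154.1, 48.4]
tool_rot: [0.709, 0.706, -0.0, 0.0]
force: [0.3, 1.1, -1.6]
gripper_width: 0.779
```

Call:
send_rows(dp=[[0,0,0.03],[0,0,0.03],[0,0,0.02],[0,0,0],[0,0,0],[0,0,0],[0,0,0],[0,0,0]], roll=[0,0,0,0,0,0,0,0], fingers=[1,1,1,1,1,1,1,1])

```text
t: 23.7
tool_pos: [456.9, -154.1, 47.0]
tool_rot: [0.709, 0.706, -0.0, 0.0]
force: [-3.4, 1.5, 6.8]
gripper_width: 0.779
```

Call:
send_rows(dp=[[0,0,0],[0,0,0],[0,0,0],[0,0,0],[0,0,0],[0,0,0],[0,0,0],[0,0,0]], roll=[0,0,0,0,0,0,0,0], fingers=[-0.5,-0.6,-0.7,-0.8,-0.9,-1,-1,-1])

```text
t: 24.5
tool_pos: [456.9, -154.1, 46.3]
tool_rot: [0.709, 0.706, -0.0, 0.0]
force: [0.8, -0.3, 0.5]
gripper_width: 1.002
```

Call:
send_rows(dp=[[0,0,-0.1],[0,0,-0.3],[0,0,-0.5],[0,0,-0.7],[0,0,-0.8],[0,0,-0.8],[0,0,-0.8],[0,0,-0.8]], roll=[0,0,0,0,0,0,0,0], fingers=[-1,-1,-1,-1,-1,-1,-1,-1])

```text
t: 25.3
tool_pos: [457.0, -154.2, 168.4]
tool_rot: [0.709, 0.706, 0.0, 0.001]
force: [0.2, 0.1, -0.5]
gripper_width: 1.0
```

```bash
python3 - <<'E'
from h import *
c=cams.snapshot("scene");w=cams.snapshot("wrist"); save(w,"pics/w12.png"); np.save("w12.npy",w,allow_pickle=True)
from plan import plan
plan(434,-300,180,100,8)
E
```

```text
now [ 458.3 -155.   170.3] psi 89.76 tilt 0.32 F [ 0.5 -0.6 -0.6] w 0.999 t 25.4
[[-0.73,-0.12,-0.05],[-0.72,-0.13,-0.05],[-0.72,-0.15,-0.05],[-0.71,-0.17,-0.04],[-0.71,-0.19,-0.05],[-0.71,-0.2,-0.05],[-0.7,-0.21,-0.05],[-0.7,-0.23,-0.05]]
roll -0.26 end [ 434.1 -299.9  180. ] 100.16
```

View pics/w12.png

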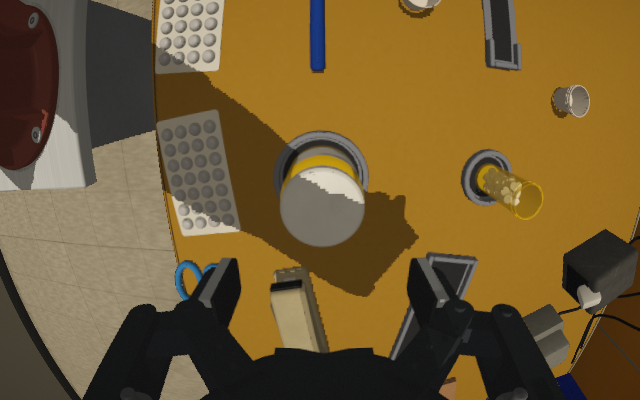

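```bash
python3 plan.py 450 -410 190 100 16
```

```text
now [ 458.3 -155.   170.3] psi 89.76 tilt 0.32 F [ 0.5 -0.6 -0.6] w 0.999 t 25.4
[[-0.64,-0.02,-0.05],[-0.63,-0.02,-0.05],[-0.64,-0.04,-0.05],[-0.64,-0.04,-0.05],[-0.63,-0.04,-0.05],[-0.64,-0.06,-0.05],[-0.63,-0.06,-0.05],[-0.64,-0.07,-0.04]]
[[-0.63,-0.07,-0.05],[-0.63,-0.09,-0.05],[-0.64,-0.09,-0.05],[-0.63,-0.09,-0.05],[-0.63,-0.11,-0.05],[-0.62,-0.11,-0.05],[-0.63,-0.12,-0.05],[-0.63,-0.13,-0.05]]
roll -0.13 end [ 449.9 -410.1  190. ] 100.16
```

Call:
send_rows(dp=[[-0.64,-0.02,-0.05],[-0.63,-0.02,-0.05],[-0.64,-0.04,-0.05],[-0.64,-0.04,-0.05],[-0.63,-0.04,-0.05],[-0.64,-0.06,-0.05],[-0.63,-0.06,-0.05],[-0.64,-0.07,-0.04]], roll=[-0.13,-0.13,-0.13,-0.13,-0.13,-0.13,-0.13,-0.13], fingers=[-1,-1,-1,-1,-1,-1,-1,-1])

```text
t: 26.2
tool_pos: [452.5, -282.1, 175.9]
tool_rot: [0.676, 0.737, -0.0, -0.0]
force: [-0.2, -0.6, -0.6]
gripper_width: 1.002
```

Call:
send_rows(dp=[[-0.63,-0.07,-0.05],[-0.63,-0.09,-0.05],[-0.64,-0.09,-0.05],[-0.63,-0.09,-0.05],[-0.63,-0.11,-0.05],[-0.62,-0.11,-0.05],[-0.63,-0.12,-0.05],[-0.63,-0.13,-0.05]], roll=[-0.13,-0.13,-0.13,-0.13,-0.13,-0.13,-0.13,-0.13], fingers=[-1,-1,-1,-1,-1,-1,-1,-1])

```text
t: 27.0
tool_pos: [448.2, -409.7, 185.8]
tool_rot: [0.642, 0.767, 0.0, -0.0]
force: [-0.2, -0.3, 0.6]
gripper_width: 1.001
```

```bash
python3 - <<'E'
from h import *
cams.snapshot("top");w=cams.snapshot("wrist"); save(w,"pics/w13.png"); np.save("w13.npy",w,allow_pickle=True)
s=ctrl.sense(); print(s["tool_pos"],s["force"],s["t"])
E
```

```text
[ 447.99511673 -410.55836709  185.67825497] [-0.86714758 -0.12963265  0.01112581] 27.1
```

View pics/w13.png

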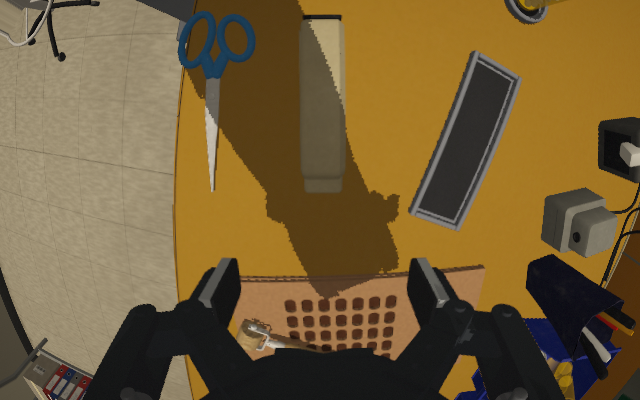

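```bash
python3 - <<'E'
from h import *
w=np.load("w13.npy",allow_pickle=True).item(); save(w,"pics/w13c.png",(280,0,380,210),3)
for z in (0,10,30,50,71): print(z,onz(w,323.5,191,z,True).round(1),onz(w,322,15,z,True).round(1))
for z in (45,71): print(z,onz(w,[304,344],[100,100],z,True).round(1).tolist(),onz(w,[303,344],[150,150],z,True).round(1).tolist())
c=onz(w,[476,520,457,410],[52,80,230,212],12,True)[:,:2]; print(c,c.mean(0),c[0]-c[3],c[1]-c[2],np.degrees(np.arctan2(*(c[0]-c[3])[::-1])),np.degrees(np.arctan2(*(c[1]-c[2])[::-1])))
E
```

```text
0 [[ 450.4 -427.8    0. ]] [[ 416.  -244.1    0. ]]
10 [[ 449.9 -424.7   10. ]] [[ 416.5 -246.8   10. ]]
30 [[ 448.8 -418.5   30. ]] [[ 417.6 -252.1   30. ]]
50 [[ 447.7 -412.3   50. ]] [[ 418.6 -257.4   50. ]]
71 [[ 446.5 -405.8   71. ]] [[ 419.8 -262.9   71. ]]
45 [[416.5, -334.6, 45.0], [450.9, -328.5, 45.0]] [[423.0, -379.1, 45.0], [459.3, -372.6, 45.0]]
71 [[418.0, -334.1, 71.0], [449.2, -328.5, 71.0]] [[424.0, -374.3, 71.0], [456.8, -368.5, 71.0]]
[[ 579.95115712 -244.14740812]
 [ 642.32226107 -255.88530072]
 [ 611.42411714 -442.87105188]
 [ 547.20164812 -430.82820128]] [ 595.22479586 -343.4329905 ] [ 32.749509   186.68079315] [ 30.89814394 186.98575116] 80.04982213078462 80.61704442472048
```

View pics/w13c.png

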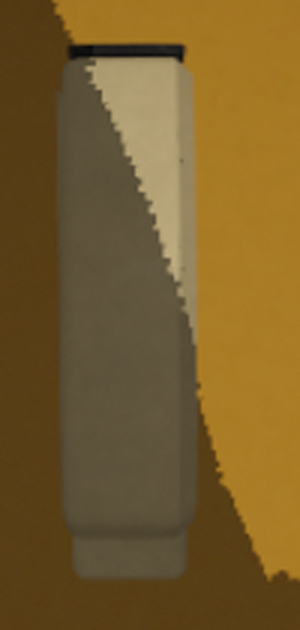

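Call:
send_rows(dp=[[0.2,0,0],[0.4,0,0.1],[0.5,0,0.2],[0.5,0,0.3],[0.5,0,0.3],[0.4,-0.02,0.4],[0.23,0,0.4],[0.1,0,0.3]], roll=[0,0,0,0,0,0,0,0], fingers=[-1,-1,-1,-1,-1,-1,-1,-1])

```text
t: 27.9
tool_pos: [435.3, -338.2, 135.2]
tool_rot: [0.641, 0.767, 0.0, -0.0]
force: [-0.6, -0.5, -0.7]
gripper_width: 0.999
```

```bash
python3 - <<'E'
from h import *
from plan import plan
w=cams.snapshot("wrist"); save(w,"pics/w14.png"); np.save("w14.npy",w,allow_pickle=True)
plan(435,-341,34,100.5,8)
E
```

```text
now [ 435.  -337.9  134. ] psi 100.21 tilt 0.11 F [-1.   0.3 -1.3] w 0.997 t 27.95
[[-0.02,-0.0,0.5],[-0.01,-0.01,0.5],[-0.02,0.0,0.5],[-0.01,-0.0,0.5],[-0.02,-0.0,0.5],[-0.01,-0.01,0.5],[-0.02,0.0,0.5],[-0.01,-0.0,0.5]]
roll -0.01 end [ 435.1 -340.9   34. ] 100.61
```

View pics/w14.png

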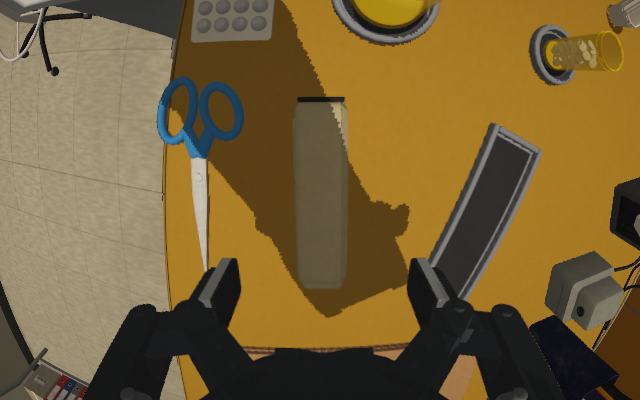

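```bash
python3 - <<'E'
from h import *
w=np.load("w14.npy",allow_pickle=True).item()
print(onz(w,[205,206,198],[265,240,160],2,True).round(1)); print(onz(w,[295,347],[200,200],60,True).round(1)); print(onz(w,[297,345],[101,101],40,True).round(1))
print(onz(w,321,291,60,True),onz(w,321,98,30,True),onz(w,321,98,60,True))
E
```

```text
[[ 326.  -439.9    2. ]
 [ 326.9 -409.4    2. ]
 [ 314.8 -328.1    2. ]]
[[ 412.8 -330.    60. ]
 [ 449.5 -323.4   60. ]]
[[ 401.6 -261.4   40. ]
 [ 436.1 -255.3   40. ]]
[[ 444.9655334  -404.61958331   60.        ]] [[ 418.38950715 -256.32768514   30.        ]] [[ 418.62790928 -256.21318562   60.        ]]
```

Call:
send_rows(dp=[[-0.06,-0.03,0.2],[-0.05,-0.02,0.4],[0,0,0.6],[0,0,0.7],[0,0,0.7],[0,0,0.6],[0,0,0.5],[0,0,0.3]], roll=[-0.06,0,0,0,0,0,0,0], fingers=[-1,-1,-1,-1,-1,-1,-1,-1])

```text
t: 28.75
tool_pos: [434.3, -342.2, 34.4]
tool_rot: [0.64, 0.769, 0.0, -0.001]
force: [-0.2, 0.6, -0.1]
gripper_width: 0.998
```

Call:
send_rows(dp=[[0,0,0],[0,0,0],[0,0,0],[0,0,0],[0,0,0],[0,0,0],[0,0,0],[0,0,0]], roll=[0,0,0,0,0,0,0,0], fingers=[-0.8,-0.6,-0.4,-0.2,0,0.2,0.6,1], grip_force=70)

```text
t: 29.55
tool_pos: [434.8, -342.9, 36.7]
tool_rot: [0.64, 0.769, -0.0, 0.0]
force: [-2.5, 1.2, 4.9]
gripper_width: 0.435
```

```bash
python3 plan.py 435 -341 60 100.5 8
```

```text
now [ 434.8 -342.9   36.7] psi 100.45 tilt 0.05 F [-2.5  1.2  4.9] w 0.435 t 29.55
[[0.01,0.0,-0.12],[0.01,0.01,-0.11],[0.01,-0.0,-0.12],[0.01,0.0,-0.12],[0.01,0.0,-0.11],[0.01,0.01,-0.12],[0.0,-0.0,-0.12],[0.01,0.0,-0.11]]
roll -0.0 end [ 435.  -341.1   59.9] 100.45
```

Call:
send_rows(dp=[[0,0,0],[0,0,-0.1],[0,0,-0.2],[0,0,-0.3],[0,0,-0.4],[0,0,-0.5],[0,0,-0.5],[0,0,-0.4]], roll=[0,0,0,0,0,0,0,0], fingers=[1,1,1,1,1,1,1,1])

```text
t: 30.35
tool_pos: [435.1, -343.0, 97.9]
tool_rot: [0.64, 0.769, -0.0, 0.001]
force: [-0.0, -1.4, -6.0]
gripper_width: 0.434
```

```bash
python3 - <<'E'
from h import *
from plan import plan
w=cams.snapshot("wrist"); save(w,"pics/w15.png")
plan(598.5,-344.5,105,81,16)
# tray refine from top image, subpixel corners
t=np.load('t.npy',allow_pickle=True).item(); hs=cv2.cvtColor(t["pixels"],cv2.COLOR_BGR2HSV)
m=(hs[...,1]<110).astype(np.uint8); m[:168]=0;m[204:]=0;m[:,:375]=0;m[:,460:]=0
c,_=cv2.findContours(m,0,1); c=max(c,key=cv2.contourArea)[:,0].astype(float); P=onz(t,c[:,0],c[:,1],10)[:,:2]
P0=P.mean(0); 
for a in np.arange(78,85,.5):
    e=np.array([np.cos(np.radians(a)),np.sin(np.radians(a))]); n=np.array([-e[1],e[0]]); l=(P-P0)@e; q=(P-P0)@n; k=abs(l)<85
    hi=q[k&(q>0)];lo=q[k&(q<0)]; print(a,hi.std().round(2),lo.std().round(2),hi.mean()-lo.mean(), P0+n*(hi.mean()+lo.mean())/2+e*(l.max()+l.min())/2)
E
```

```text
now [ 435.6 -343.6   99.5] psi 100.46 tilt 0.21 F [ 1.6 -1.5 -4.2] w 0.435 t 30.4
[[-0.08,0.4,-0.01],[-0.06,0.4,-0.02],[-0.06,0.4,-0.01],[-0.05,0.41,-0.02],[-0.05,0.4,-0.01],[-0.03,0.41,-0.01],[-0.02,0.41,-0.02],[-0.02,0.4,-0.01]]
[[-0.01,0.41,-0.01],[0.0,0.41,-0.02],[0.01,0.41,-0.01],[0.02,0.4,-0.02],[0.02,0.41,-0.01],[0.04,0.41,-0.01],[0.04,0.4,-0.02],[0.05,0.4,-0.01]]
roll 0.24 end [ 598.4 -344.5  105. ] 81.26
78.0 2.49 2.59 67.63801153027654 [ 598.0473926  -343.00795023]
78.5 2.08 2.2 67.6444234895434 [ 598.04137968 -342.9881451 ]
79.0 1.69 1.83 67.6456840640655 [ 598.03502203 -342.96844794]
79.5 1.31 1.48 67.64179315784519 [ 598.00050283 -343.0989613 ]
80.0 0.99 1.18 67.6295581956496 [ 597.94524981 -343.35139869]
80.5 0.76 0.98 67.62761163304489 [ 597.90202432 -343.60603599]
81.0 0.74 0.96 67.62051496598343 [ 597.87151088 -343.80922825]
81.5 0.94 1.11 67.61189144254284 [ 597.87394707 -343.80395551]
82.0 1.26 1.39 67.60661175788479 [ 597.87208582 -343.79805007]
82.5 1.62 1.73 67.62856372029779 [ 597.85407023 -343.79006479]
83.0 2.01 2.06 67.69052557481001 [ 597.87843905 -343.78761606]
83.5 2.42 2.45 67.69413453221428 [ 597.87633341 -343.78173132]
84.0 2.83 2.91 67.78570862062372 [ 597.92043048 -343.78075109]
84.5 3.24 3.32 67.7912231944474 [ 597.92424126 -343.77512457]
```

View pics/w15.png

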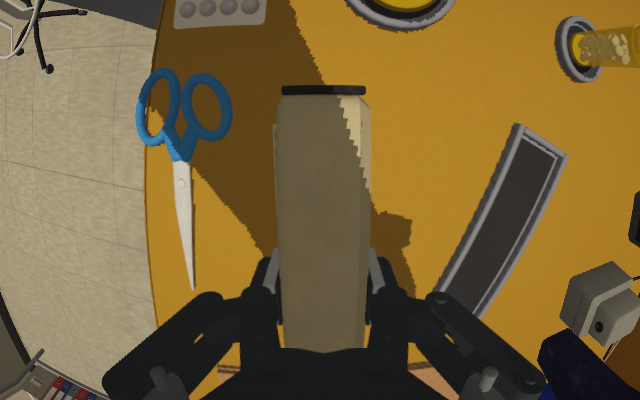

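Call:
send_rows(dp=[[-0.08,0.1,0],[-0.06,0.2,0],[-0.06,0.35,0],[-0.05,0.5,0],[-0.05,0.5,0],[-0.03,0.5,0],[-0.02,0.5,0],[-0.02,0.5,0]], roll=[0.24,0.24,0.24,0.24,0.24,0.24,0.24,0.24], fingers=[1,1,1,1,1,1,1,1])

```text
t: 31.2
tool_pos: [514.7, -343.9, 94.8]
tool_rot: [0.702, 0.712, 0.0, -0.001]
force: [0.6, 0.7, -7.0]
gripper_width: 0.434
```

Call:
send_rows(dp=[[-0.01,0.5,0],[0,0.5,0],[0.01,0.5,0],[0.02,0.5,0],[0.02,0.5,0],[0.04,0.4,0],[0.04,0.3,0],[0.05,0.1,0]], roll=[0.24,0.24,0.24,0.24,0.24,0.24,0.24,0.24], fingers=[1,1,1,1,1,1,1,1])

```text
t: 32.0
tool_pos: [597.5, -343.6, 95.0]
tool_rot: [0.759, 0.651, -0.0, -0.001]
force: [0.1, -0.5, -5.9]
gripper_width: 0.434
```

```bash
python3 - <<'E'
from h import *
from plan import plan
t=cams.snapshot("top");w=cams.snapshot("wrist"); save(w,"pics/w16.png"); np.save("w16.npy",w,allow_pickle=True); save(t,"pics/t16.png",(350,130,490,230),5)
plan(598,-345,105,80.8,8)
E
```

```text
now [ 597.1 -343.5   95.4] psi 81.22 tilt 0.05 F [ 0.6  0.7 -5.8] w 0.435 t 32.1
[[-0.01,0.01,-0.05],[-0.0,0.0,-0.05],[-0.01,0.01,-0.04],[-0.01,0.0,-0.05],[-0.0,0.01,-0.05],[-0.01,0.0,-0.05],[-0.01,0.01,-0.04],[-0.0,0.01,-0.05]]
roll 0.01 end [ 598.1 -345.   104.9] 80.82
```

View pics/w16.png

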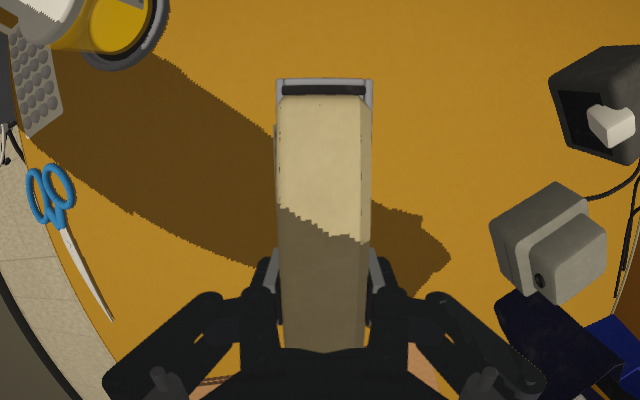

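View pics/t16.png

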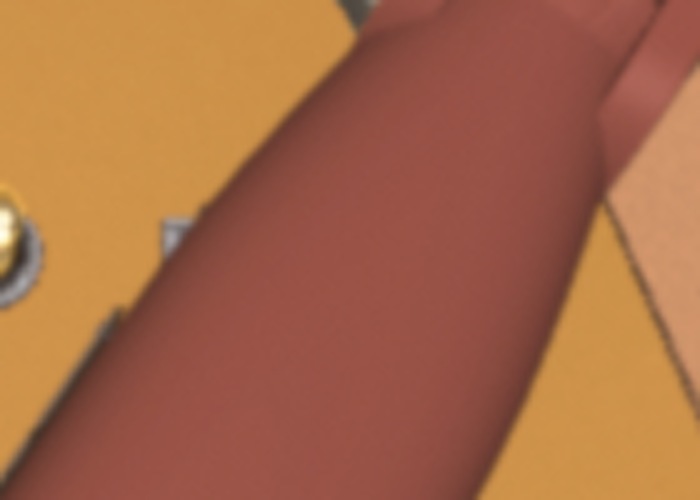

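```bash
python3 - <<'E'
from h import *
w=np.load("w16.npy",allow_pickle=True).item(); save(w,"pics/w16c.png",(260,65,390,135),6)
a=np.radians(80.9); e=np.array([np.cos(a),np.sin(a)]); n=np.array([-e[1],e[0]]);p=ctrl.sense()["tool_pos"][:2]
def L(u,v,z): q=onz(w,u,v,z,True)[0,:2]-[598,-343.8]; return (q@e).round(1),(q@n).round(1)
print('tray outer end',L(324.5,79,12)); 
for z in (60,80,100,120): print(z,L(323.5,84,z),L(282,90,z),L(365,90,z))
print('tray corners',L(277,79,12),L(373,80,12),'tool',(p-[598,-343.8])@e,(p-[598,-343.8])@n)
E
```

```text
tray outer end (np.float64(97.1), np.float64(0.7))
60 (np.float64(91.5), np.float64(1.4)) (np.float64(88.5), np.float64(23.7)) (np.float64(88.7), np.float64(-21.0))
80 (np.float64(90.7), np.float64(1.3)) (np.float64(88.0), np.float64(21.0)) (np.float64(88.2), np.float64(-18.4))
100 (np.float64(89.8), np.float64(1.3)) (np.float64(87.5), np.float64(18.4)) (np.float64(87.7), np.float64(-15.8))
120 (np.float64(89.0), np.float64(1.3)) (np.float64(87.0), np.float64(15.7)) (np.float64(87.1), np.float64(-13.2))
tray corners (np.float64(97.6), np.float64(33.5)) (np.float64(97.2), np.float64(-32.8)) tool 0.1005468806504026 0.9577769690757635
```

View pics/w16c.png

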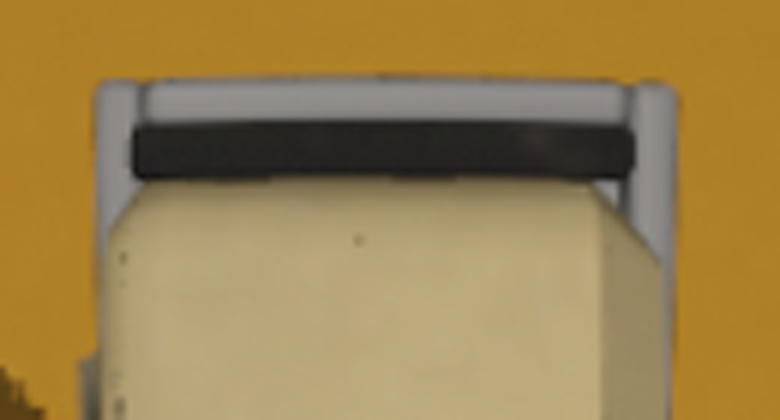

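Call:
send_rows(dp=[[-0.1,0.02,0.1],[-0.1,0.02,0.2],[0,0,0.3],[0,0,0.3],[0,0,0.3],[0,0,0.25],[0,0,0.15],[0,0,0]], roll=[0.03,0.03,0,0,0,0,0,0], fingers=[1,1,1,1,1,1,1,1])

```text
t: 32.9
tool_pos: [596.9, -348.7, 55.2]
tool_rot: [0.761, 0.649, -0.0, -0.001]
force: [0.6, 1.1, -6.9]
gripper_width: 0.436
```

```bash
python3 - <<'E'
from h import *
from plan import plan
t=cams.snapshot("scene");w=cams.snapshot("wrist"); save(w,"pics/w17.png"); save(w,"pics/w17c.png",(260,65,390,135),6); np.save("w17.npy",w,allow_pickle=True); save(t,"pics/s17.png",(300,100,480,240),4)
plan(598,-345,40,80.8,8)
E
```

```text
now [ 597.3 -349.1   56.2] psi 80.96 tilt 0.02 F [-0.4 -0.6 -6.7] w 0.435 t 33.0
[[0.02,0.0,0.08],[0.02,0.0,0.08],[0.02,0.0,0.08],[0.02,0.0,0.08],[0.02,0.0,0.09],[0.02,0.0,0.08],[0.02,0.0,0.08],[0.02,0.0,0.08]]
roll 0.0 end [ 598.  -345.1   40. ] 80.96
```

View pics/w17.png

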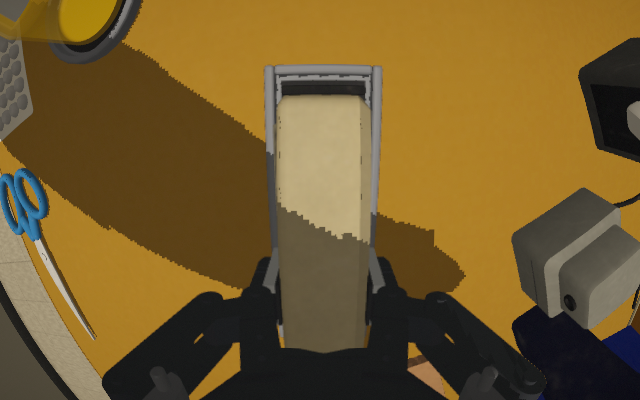

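View pics/w17c.png

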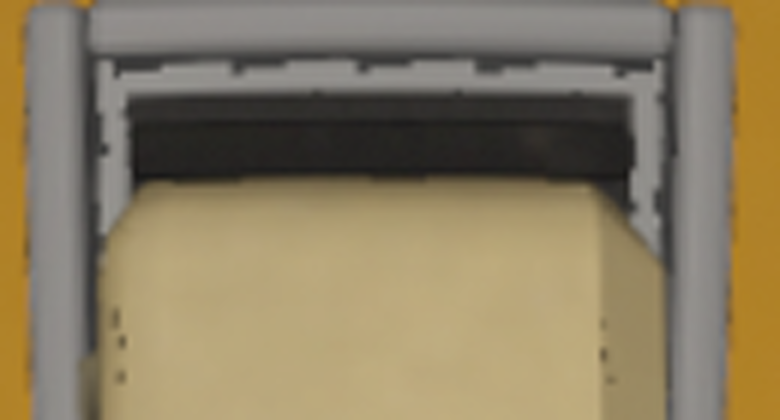

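View pics/s17.png

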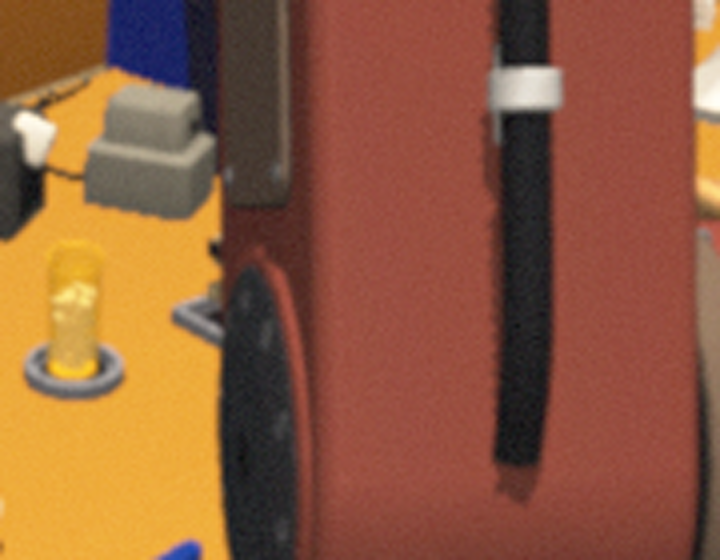

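```bash
python3 - <<'E'
from h import *
w=np.load("w17.npy",allow_pickle=True).item()
a=np.radians(80.9); e=np.array([np.cos(a),np.sin(a)]); n=np.array([-e[1],e[0]])
def L(u,v,z): q=onz(w,u,v,z,True)[0,:2]-[598,-343.8]; return (q@e).round(1),(q@n).round(1)
f=lambda u,v:(260+(u+.5)/6-.5,65+(v+.5)/6-.5)
print('outer',L(*f(380,5),12),'inner',L(*f(380,52),12),'floor edge',L(*f(380,95),3))
for z in (20,30,40,60): print(z,L(*f(382,120),z),'L',L(*f(132,150),z),'R',L(*f(632,150),z))
print('inner walls',L(*f(88,200),12),L(*f(672,200),12))
E
```

```text
outer (np.float64(97.2), np.float64(0.9)) inner (np.float64(92.7), np.float64(0.9)) floor edge (np.float64(89.0), np.float64(0.9))
20 (np.float64(85.8), np.float64(0.7)) L (np.float64(83.4), np.float64(23.2)) R (np.float64(83.4), np.float64(-21.8))
30 (np.float64(85.4), np.float64(0.7)) L (np.float64(83.1), np.float64(21.9)) R (np.float64(83.2), np.float64(-20.5))
40 (np.float64(85.0), np.float64(0.7)) L (np.float64(82.9), np.float64(20.5)) R (np.float64(82.9), np.float64(-19.2))
60 (np.float64(84.2), np.float64(0.6)) L (np.float64(82.3), np.float64(17.8)) R (np.float64(82.4), np.float64(-16.6))
inner walls (np.float64(78.9), np.float64(28.6)) (np.float64(78.9), np.float64(-26.8))
```

Call:
send_rows(dp=[[-0.04,0,0.1],[0,0,0.15],[0,0,0.15],[0,0,0.1],[0,0,0.08],[0,0,0.03],[0,0,0],[0,0,0]], roll=[0,0,0,0,0,0,0,0], fingers=[1,1,1,1,1,1,1,1])

```text
t: 33.8
tool_pos: [597.2, -350.0, 40.9]
tool_rot: [0.761, 0.649, -0.0, 0.0]
force: [0.7, 0.2, -5.3]
gripper_width: 0.43
```

Call:
send_rows(dp=[[0,0,0.03],[0,0,0.02],[0,0,0],[0,0,0],[0,0,0],[0,0,0],[0,0,0],[0,0,0]], roll=[0,0,0,0,0,0,0,0], fingers=[1,1,1,1,1,1,1,1])

```text
t: 34.6
tool_pos: [597.2, -350.1, 39.7]
tool_rot: [0.761, 0.649, 0.0, 0.0]
force: [0.0, 1.1, -2.8]
gripper_width: 0.434
```

Contact is starting (the load has dropped from 6 to 3 N). I'll lower it slightly more, then release.

Call:
send_rows(dp=[[0,0,0.03],[0,0,0],[0,0,0],[0,0,0],[0,0,0],[0,0,0],[0,0,0],[0,0,0]], roll=[0,0,0,0,0,0,0,0], fingers=[1,1,1,1,1,1,1,1])

```text
t: 35.4
tool_pos: [597.2, -350.1, 39.7]
tool_rot: [0.761, 0.649, -0.0, 0.0]
force: [-3.6, 3.4, 5.8]
gripper_width: 0.434
```

Call:
send_rows(dp=[[0,0,0],[0,0,0],[0,0,0],[0,0,0],[0,0,0],[0,0,0],[0,0,0],[0,0,0]], roll=[0,0,0,0,0,0,0,0], fingers=[0.1,0,-0.1,-0.2,-0.4,-0.6,-0.8,-1])

```text
t: 36.2
tool_pos: [597.1, -350.0, 38.8]
tool_rot: [0.761, 0.649, -0.0, 0.0]
force: [0.1, -1.2, 0.3]
gripper_width: 1.0
```

Call:
send_rows(dp=[[0,0,-0.1],[0,0,-0.3],[0,0,-0.5],[0,0,-0.7],[0,0,-0.8],[0,0,-0.8],[0,0,-0.8],[0,0,-0.6]], roll=[0,0,0,0,0,0,0,0], fingers=[-1,-1,-1,-1,-1,-1,-1,-1])

```text
t: 37.0
tool_pos: [597.7, -350.5, 157.2]
tool_rot: [0.761, 0.649, 0.0, 0.002]
force: [0.1, -0.1, 0.2]
gripper_width: 0.999
```

```bash
python3 - <<'E'
from h import *
from plan import plan
t=cams.snapshot("top");w=cams.snapshot("wrist"); save(w,"pics/w18.png"); np.save("w18.npy",w,allow_pickle=True)
plan(470,-20,150,90,24)
E
```

```text
now [ 598.3 -351.1  157.8] psi 80.96 tilt 0.31 F [1.  0.  0.8] w 0.998 t 37.1
[[0.51,-0.3,0.01],[0.51,-0.29,0.02],[0.52,-0.29,0.01],[0.52,-0.29,0.01],[0.52,-0.28,0.02],[0.52,-0.28,0.01],[0.52,-0.28,0.01],[0.53,-0.27,0.01]]
[[0.52,-0.27,0.02],[0.53,-0.27,0.01],[0.53,-0.26,0.01],[0.54,-0.26,0.02],[0.53,-0.25,0.01],[0.54,-0.25,0.01],[0.54,-0.25,0.02],[0.53,-0.24,0.01]]
[[0.55,-0.24,0.01],[0.54,-0.24,0.01],[0.54,-0.23,0.02],[0.55,-0.22,0.01],[0.55,-0.23,0.01],[0.55,-0.22,0.02],[0.55,-0.21,0.01],[0.55,-0.22,0.01]]
roll -0.08 end [469.9 -20.  150.1] 90.56
```

View pics/w18.png

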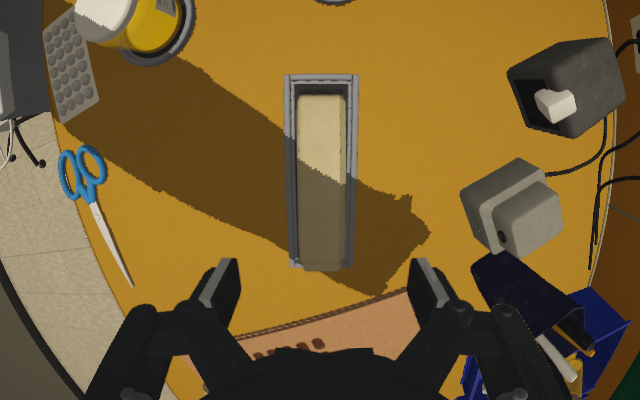

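```bash
python3 plan.py 454 -55 155 90.4 16; python3 - <<'E'
from h import *
w=np.load("w18.npy",allow_pickle=True).item(); save(w,"pics/w18c.png",(270,60,380,290),3)
E
```

```text
now [ 598.3 -351.1  157.8] psi 80.96 tilt 0.31 F [1.  0.  0.8] w 0.998 t 37.1
[[0.67,-0.47,0.01],[0.68,-0.47,0.0],[0.69,-0.46,0.01],[0.69,-0.45,0.01],[0.69,-0.44,0.01],[0.7,-0.44,0.0],[0.7,-0.43,0.01],[0.71,-0.42,0.01]]
[[0.71,-0.42,0.0],[0.71,-0.4,0.01],[0.72,-0.4,0.01],[0.73,-0.39,0.0],[0.73,-0.39,0.01],[0.73,-0.38,0.01],[0.73,-0.36,0.01],[0.74,-0.37,0.0]]
roll -0.12 end [453.9 -55.1 155.1] 90.56
```

View pics/w18c.png

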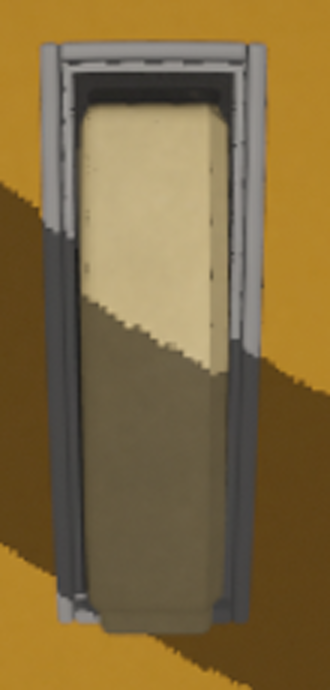

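```bash
python3 - <<'E'
from h import *
def L(w,u,v,z,c,a):
    a=np.radians(a); e=np.array([np.cos(a),np.sin(a)]); q=onz(w,u,v,z,True)[0,:2]-c; return round(float(q@e),1)
W={k:np.load(f"{k}.npy",allow_pickle=True).item() for k in("w13","w14","w18")}
for z in (3,10,20,30,40,50,60,70):
    print(z,'lo end w13',L(W["w13"],323.5,192,z,[434.5,-341],100.5),'w14',L(W["w14"],321,290,z,[434.5,-341],100.5),'hi w13',L(W["w13"],322,15,z,[434.5,-341],100.5),'hi w14',L(W["w14"],321,98,z,[434.5,-341],100.5),
     '| w18 lo',L(W["w18"],321,271,z,[598,-343.8],80.9),'hi',L(W["w18"],320,88,z,[598,-343.8],80.9))
print('tray ends w18',L(W["w18"],321,267,12,[598,-343.8],80.9),L(W["w18"],320,75,12,[598,-343.8],80.9), 'inner hi',L(W["w18"],320,79.5,12,[598,-343.8],80.9))
E
```

```text
3 lo end w13 -88.4 w14 -104.3 hi w13 97.8 hi w14 86.1 | w18 lo -106.6 hi 85.0
10 lo end w13 -86.2 w14 -99.3 hi w13 95.9 hi w14 86.1 | w18 lo -102.2 hi 84.8
20 lo end w13 -83.0 w14 -92.1 hi w13 93.2 hi w14 86.2 | w18 lo -95.9 hi 84.5
30 lo end w13 -79.8 w14 -85.0 hi w13 90.5 hi w14 86.2 | w18 lo -89.5 hi 84.3
40 lo end w13 -76.7 w14 -77.8 hi w13 87.8 hi w14 86.2 | w18 lo -83.2 hi 84.0
50 lo end w13 -73.5 w14 -70.6 hi w13 85.1 hi w14 86.2 | w18 lo -76.9 hi 83.7
60 lo end w13 -70.3 w14 -63.4 hi w13 82.4 hi w14 86.3 | w18 lo -70.5 hi 83.5
70 lo end w13 -67.1 w14 -56.3 hi w13 79.7 hi w14 86.3 | w18 lo -64.2 hi 83.2
tray ends w18 -95.9 96.6 inner hi 92.5
```

Call:
send_rows(dp=[[0.67,-0.47,0.01],[0.68,-0.47,0],[0.69,-0.46,0.01],[0.69,-0.45,0.01],[0.69,-0.44,0.01],[0.7,-0.44,0],[0.7,-0.43,0.01],[0.71,-0.42,0.01]], roll=[-0.12,-0.12,-0.12,-0.12,-0.12,-0.12,-0.12,-0.12], fingers=[-1,-1,-1,-1,-1,-1,-1,-1])

```text
t: 37.9
tool_pos: [524.2, -201.0, 151.5]
tool_rot: [0.733, 0.681, -0.0, -0.0]
force: [0.0, 1.4, 0.4]
gripper_width: 1.003
```

Call:
send_rows(dp=[[0.71,-0.42,0],[0.71,-0.4,0.01],[0.72,-0.4,0.01],[0.73,-0.39,0],[0.73,-0.39,0.01],[0.73,-0.38,0.01],[0.73,-0.36,0.01],[0.74,-0.37,0]], roll=[-0.12,-0.12,-0.12,-0.12,-0.12,-0.12,-0.12,-0.12], fingers=[-1,-1,-1,-1,-1,-1,-1,-1])

```text
t: 38.7
tool_pos: [451.9, -53.2, 150.3]
tool_rot: [0.704, 0.711, -0.0, -0.0]
force: [0.4, -0.4, 1.0]
gripper_width: 1.002
```

```bash
python3 - <<'E'
from h import *
t=cams.snapshot("top");w=cams.snapshot("wrist"); save(w,"pics/w19.png"); np.save("w19.npy",w,allow_pickle=True); save(t,"pics/t19.png",(330,150,470,270),5)
im=w["pixels"].astype(int); m=((im[...,0]>im[...,2]+20)&(im[...,0]>im[...,1]+20)); 
v,u=np.nonzero(m); print(u.min(),u.max(),v.min(),v.max())
c,_=cv2.findContours(m.astype(np.uint8),0,1); 
for q in c:
    if cv2.contourArea(q)>300:
        q=q[:,0]; P=onz(w,q[:,0],q[:,1],8,True)[:,:2]; print(q.mean(0),cv2.minAreaRect(P.astype(np.float32)))
from plan import plan
plan(453.7,22.5,60,90.4,8)
E
```

```text
243 335 32 354
[327.45396825 107.73968254] ((452.6576232910156, 23.587806701660156), (12.935182571411133, 137.81016540527344), 0.41668885946273804)
now [451.6 -52.3 150.5] psi 90.67 tilt 0.07 F [-0.1  0.2 -0.1] w 1.002 t 38.8
[[0.37,0.01,0.45],[0.38,0.02,0.45],[0.37,0.01,0.46],[0.38,0.02,0.45],[0.37,0.01,0.45],[0.37,0.01,0.45],[0.38,0.02,0.46],[0.37,0.01,0.45]]
roll 0.01 end [453.7  22.5  60. ] 90.27
```

View pics/w19.png

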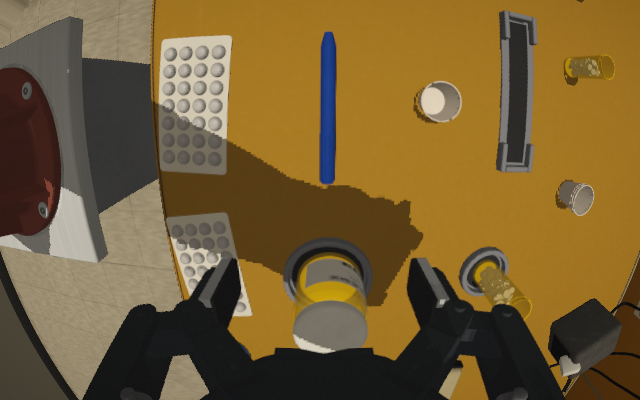

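View pics/t19.png

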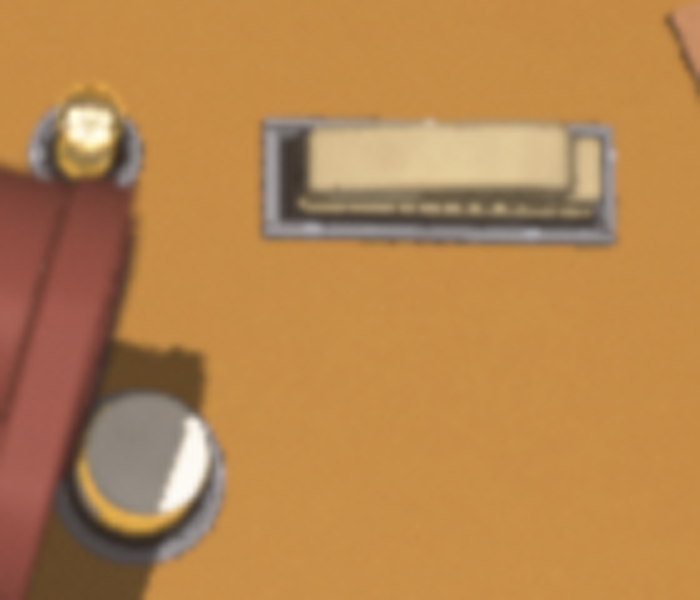

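Call:
send_rows(dp=[[0.37,0.01,0.3],[0.38,0.01,0.4],[0.45,0.01,0.45],[0.45,0.01,0.5],[0.45,0.01,0.5],[0.4,0.01,0.5],[0.3,0.01,0.5],[0.18,0.01,0.4]], roll=[0.02,0.02,0.01,0,0,0,0,0], fingers=[-1,-1,-1,-1,-1,-1,-1,-1])

```text
t: 39.6
tool_pos: [453.8, 21.3, 60.9]
tool_rot: [0.705, 0.709, -0.0, -0.0]
force: [-0.0, 0.6, -0.3]
gripper_width: 1.0
```

```bash
python3 - <<'E'
from h import *
w=cams.snapshot("wrist"); w=cams.snapshot("wrist"); save(w,"pics/w20.png"); np.save("w20.npy",w,allow_pickle=True)
from plan import plan
plan(453.5,22.5,14,90.4,8)
E
```

```text
now [453.2  21.2  60.5] psi 90.35 tilt 0.14 F [-0.4 -0.5  0.3] w 0.997 t 39.7
[[0.01,0.0,0.23],[0.0,0.0,0.24],[0.01,0.01,0.23],[0.01,-0.0,0.23],[0.0,-0.0,0.23],[0.01,0.0,0.24],[0.01,0.0,0.23],[0.0,0.0,0.23]]
roll -0.0 end [453.4  22.5  14. ] 90.35
```

View pics/w20.png

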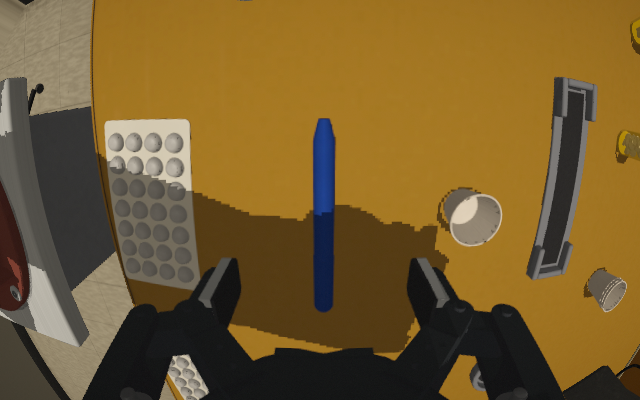

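Call:
send_rows(dp=[[0.03,0.01,0.2],[0.02,0,0.35],[0,0,0.4],[0,0,0.35],[0,0,0.25],[0,0,0.15],[0,0,0.1],[0,0,0]], roll=[0,0,0,0,0,0,0,0], fingers=[-1,-1,-1,-1,-1,-1,-1,-1])

```text
t: 40.5
tool_pos: [454.3, 21.7, 17.1]
tool_rot: [0.705, 0.709, -0.0, -0.0]
force: [-0.4, 0.6, 0.6]
gripper_width: 0.997
```

Call:
send_rows(dp=[[0,0,0],[0,0,0],[0,0,0],[0,0,0],[0,0,0],[0,0,0],[0,0,0],[0,0,0]], roll=[0,0,0,0,0,0,0,0], fingers=[-0.8,-0.5,-0.2,0,0.2,0.4,0.5,0.5], grip_force=30)

```text
t: 41.3
tool_pos: [454.4, 21.7, 17.3]
tool_rot: [0.705, 0.709, -0.0, 0.0]
force: [0.4, -0.5, -0.0]
gripper_width: 0.252
```

```bash
python3 - <<'E'
from h import *
s=ctrl.sense(); print(s["tool_pos"],s["force"],s["gripper_width"])
w=cams.snapshot("wrist"); save(w,"pics/w21.png",(220,180,430,380),3)
E
```

```text
[454.40358808  21.69314408  17.26098156] [ 0.38512034 -0.45902596 -0.02493778] 0.2515047120076279
```

View pics/w21.png

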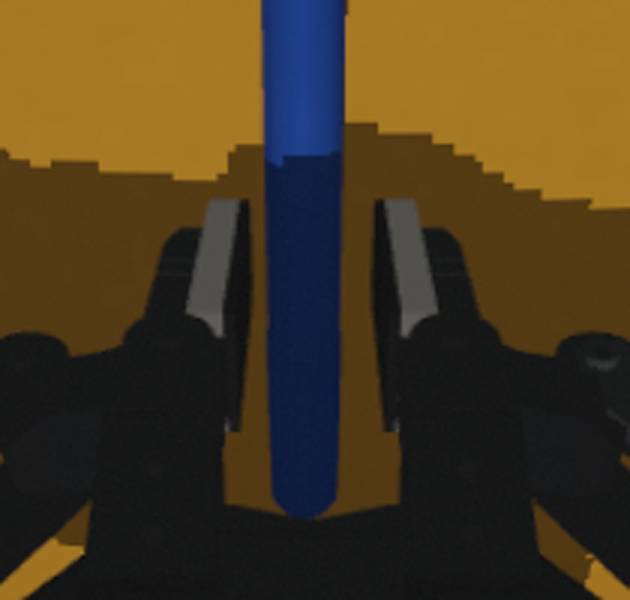

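Call:
send_rows(dp=[[0,-0.02,0.07],[0,-0.02,0.06],[0,0,0.04],[0,0,0],[0,0,0],[0,0,0],[0,0,0],[0,0,0]], roll=[0,0,0,0,0,0,0,0], fingers=[0.5,0.5,0.5,0.5,0.6,0.7,0.8,1])

```text
t: 42.15
tool_pos: [453.5, 21.7, 13.1]
tool_rot: [0.705, 0.709, 0.0, 0.0]
force: [-0.9, 0.4, 1.5]
gripper_width: 0.162
```

Call:
send_rows(dp=[[0,0,0],[0,0,0],[0,0,-0.1],[0,0,-0.2],[0,0,-0.3],[0,0,-0.3],[0,0,-0.3],[0,0,-0.2]], roll=[0,0,0,0,0,0,0,0], fingers=[1,1,1,1,1,1,1,1])

```text
t: 42.95
tool_pos: [453.9, 21.6, 49.1]
tool_rot: [0.705, 0.709, 0.0, 0.0]
force: [0.5, -0.6, -0.5]
gripper_width: 0.154
```

```bash
python3 - <<'E'
from h import *
w=cams.snapshot("wrist"); save(w,"pics/w22.png"); np.save("w22.npy",w,allow_pickle=True)
t=np.load('t.npy',allow_pickle=True).item(); hs=cv2.cvtColor(t["pixels"],cv2.COLOR_BGR2HSV)
m=(hs[...,1]<110).astype(np.uint8); m[:172]=0;m[204:]=0;m[:,:238]=0;m[:,310:]=0
c,_=cv2.findContours(m,0,1); c=max(c,key=cv2.contourArea)[:,0].astype(float); P=onz(t,c[:,0],c[:,1],8)[:,:2]
P0=P.mean(0); 
for a in np.arange(89,95,.5):
    e=np.array([np.cos(np.radians(a)),np.sin(np.radians(a))]); n=np.array([-e[1],e[0]]); l=(P-P0)@e; q=(P-P0)@n; k=abs(l)<75
    hi=q[k&(q>0)];lo=q[k&(q<0)]; print(a,hi.std().round(2),lo.std().round(2),hi.mean()-lo.mean(), P0+n*(hi.mean()+lo.mean())/2+e*(l.max()+l.min())/2)
w=np.load("w20.npy",allow_pickle=True).item(); C=onz(w,[556,597,565,528],[77,85,276,278],12,True)[:,:2]; print(C,C.mean(0),np.degrees(np.arctan2(*(C[0]-C[3])[::-1])),np.degrees(np.arctan2(*(C[1]-C[2])[::-1])))
from plan import plan
plan(647.5,53.5,80,92,16)
E
```

```text
89.0 2.79 2.94 41.143025366580034 [647.12532239  53.76740992]
89.5 2.43 2.59 41.143740705546485 [647.12986125  53.78846363]
90.0 2.09 2.26 41.141322789363706 [647.13403198  53.80959333]
90.5 1.76 1.95 41.111570981676316 [647.14993326  53.83089821]
91.0 1.46 1.67 41.115182255858116 [647.14721613  53.8521589 ]
91.5 1.19 1.43 41.11566244972723 [647.14412837  53.87336893]
92.0 1.01 1.26 41.113011526715056 [647.1408859  53.8883654]
92.5 0.94 1.21 41.10376191614952 [647.13873113  53.83265714]
93.0 1.03 1.26 41.10728357446304 [647.14548877  53.77733586]
93.5 1.22 1.41 41.10767475397905 [647.15321087  53.72214094]
94.0 1.49 1.67 41.16140202169369 [647.1900596   53.66905865]
94.5 1.8 1.95 41.16789610889572 [647.20584781  53.61489758]
[[614.7846214  135.34282003]
 [663.05361118 138.40881771]
 [671.78955942 -28.23657957]
 [623.6364974  -24.55974112]] [643.31607235  55.23882926] 93.1685421580699 93.00083423139884
now [454.2  21.5  49.7] psi 90.3 tilt 0.11 F [ 0.2 -0.2  0.5] w 0.156 t 43.0
[[0.08,0.48,-0.08],[0.07,0.49,-0.07],[0.08,0.48,-0.08],[0.07,0.49,-0.07],[0.08,0.48,-0.08],[0.07,0.48,-0.07],[0.07,0.49,-0.08],[0.08,0.48,-0.08]]
[[0.07,0.49,-0.07],[0.07,0.48,-0.08],[0.07,0.49,-0.07],[0.06,0.48,-0.08],[0.07,0.49,-0.07],[0.07,0.48,-0.08],[0.06,0.49,-0.08],[0.07,0.48,-0.07]]
roll -0.02 end [647.4  53.6  80. ] 91.9
```

View pics/w22.png

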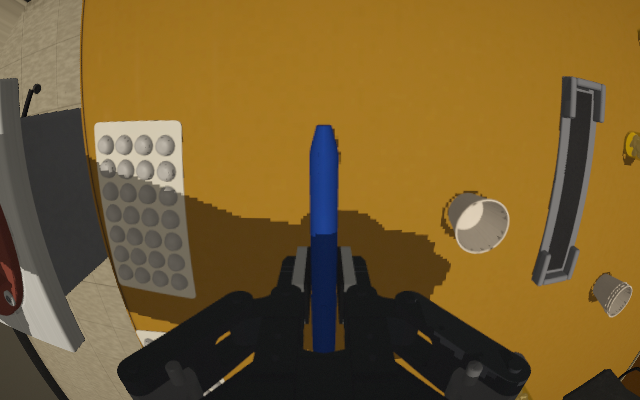

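Call:
send_rows(dp=[[0,0,-0.3],[0,0.1,-0.5],[0.08,0.2,-0.5],[0.08,0.4,-0.5],[0.08,0.6,-0.2],[0.08,0.6,0],[0.08,0.6,0],[0.08,0.6,0]], roll=[-0.03,-0.03,-0.03,-0.03,-0.03,-0.03,-0.03,-0.03], fingers=[1,1,1,1,1,1,1,1])

```text
t: 43.8
tool_pos: [531.6, 35.2, 98.8]
tool_rot: [0.698, 0.716, 0.0, 0.0]
force: [0.8, 0.0, -0.1]
gripper_width: 0.156
```

Call:
send_rows(dp=[[0.08,0.6,0],[0.08,0.6,0],[0.08,0.6,0],[0.08,0.6,0],[0.08,0.6,0],[0.08,0.6,0],[0.06,0.4,0],[0.04,0.25,0]], roll=[-0.03,-0.03,-0.03,-0.03,-0.03,-0.03,-0.03,-0.03], fingers=[1,1,1,1,1,1,1,1])

```text
t: 44.6
tool_pos: [637.2, 53.3, 98.5]
tool_rot: [0.69, 0.724, 0.0, 0.0]
force: [0.2, 0.5, 0.3]
gripper_width: 0.159
```

```bash
python3 plan.py 647.3 53 60 92.6 8
```

```text
now [637.2  53.3  98.5] psi 92.72 tilt 0.01 F [0.2 0.5 0.3] w 0.159 t 44.6
[[-0.0,0.05,0.19],[-0.01,0.05,0.19],[-0.0,0.05,0.2],[-0.01,0.05,0.19],[0.0,0.05,0.19],[-0.0,0.05,0.19],[-0.01,0.05,0.2],[-0.0,0.05,0.19]]
roll 0.0 end [647.2  53.   60. ] 92.72
```

Call:
send_rows(dp=[[0,0.1,0.1],[0,0.1,0.2],[0,0.1,0.3],[0,0.06,0.3],[0,0.04,0.3],[0,0,0.2],[0,0,0.1],[0,0,0]], roll=[0,0,0,0,0,0,0,0], fingers=[1,1,1,1,1,1,1,1])

```text
t: 45.4
tool_pos: [646.0, 53.7, 60.0]
tool_rot: [0.69, 0.724, -0.0, -0.0]
force: [0.5, -1.0, -0.4]
gripper_width: 0.158
```

```bash
python3 - <<'E'
from h import *
t=cams.snapshot("scene"); w=cams.snapshot("wrist"); save(w,"pics/w23.png"); np.save("w23.npy",w,allow_pickle=True);save(w,"pics/w23c.png",(270,70,380,250),4); save(t,"pics/s23.png",(180,140,330,260),5)
from plan import plan
plan(647.3,53,16,92.6,8)
E
```

```text
now [646.5  53.7  60.8] psi 92.7 tilt 0.02 F [-0.2  0.   0.2] w 0.161 t 45.5
[[-0.0,0.0,0.22],[-0.01,0.01,0.23],[-0.0,0.0,0.22],[-0.0,0.01,0.23],[-0.01,-0.0,0.22],[-0.0,0.0,0.22],[-0.0,0.01,0.23],[-0.01,0.0,0.22]]
roll 0.0 end [647.3  52.9  16.1] 92.7
```

View pics/w23.png

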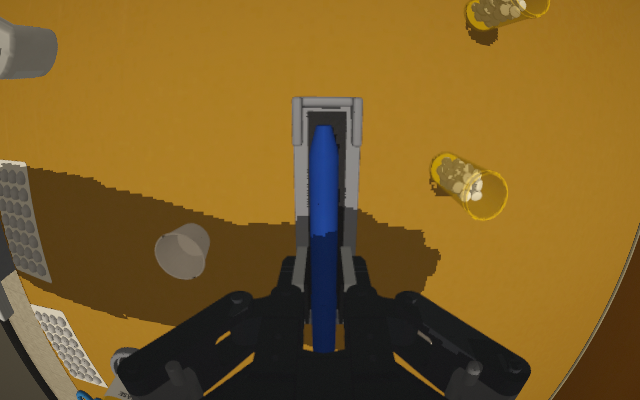

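View pics/w23c.png

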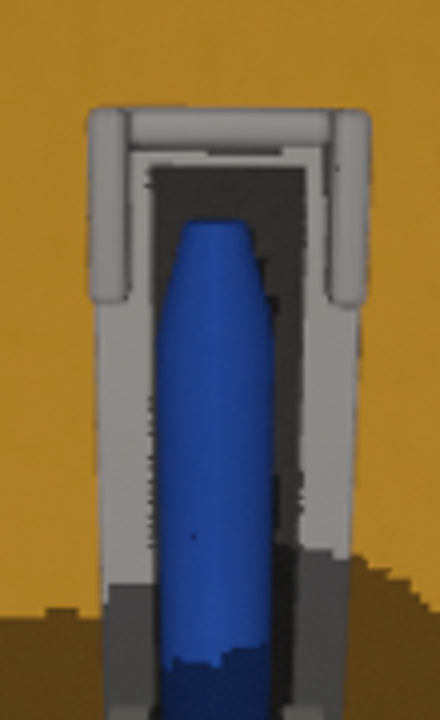

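View pics/s23.png

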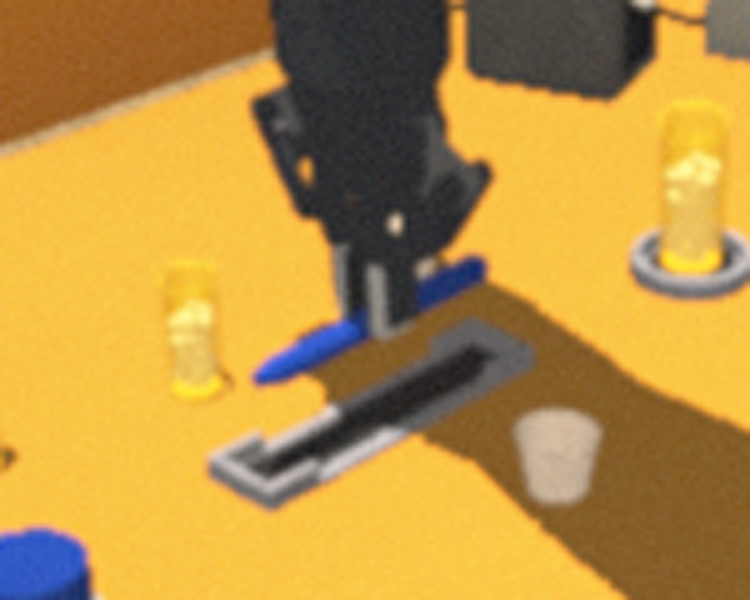

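```bash
python3 - <<'E'
from h import *
w=np.load("w23.npy",allow_pickle=True).item(); f=lambda u,v:(270+(u+.5)/4-.5,70+(v+.5)/4-.5)
O=lambda u,v,z:onz(w,*f(u,v),z,True)[0].round(1)
print('rest outer L/R',O(88,200,12),O(370,200,12),'inner end',O(230,148,12),'outer end',O(230,108,12))
print('inner floor L/R',O(152,400,3),O(302,400,3)); print('marker L/R',O(157,400,56),O(273,400,56),'tip',O(216,221,56))
E
```

```text
rest outer L/R [623.9 123.7  12. ] [665.3 125.7  12. ] inner end [644.4 132.2  12. ] outer end [644.1 138.1  12. ]
inner floor L/R [634.1  91.6   3. ] [657.9  92.7   3. ]
marker L/R [636.9 104.4  56. ] [650.2 105.   56. ] tip [642.7 125.3  56. ]
```

Call:
send_rows(dp=[[-0.02,0.04,0.1],[-0.02,0.04,0.25],[0,0,0.35],[0,0,0.35],[0,0,0.3],[0,0,0.2],[0,0,0.1],[0,0,0]], roll=[0,0,0,0,0,0,0,0], fingers=[1,1,1,1,1,1,1,1])

```text
t: 46.3
tool_pos: [648.2, 52.8, 18.8]
tool_rot: [0.69, 0.724, -0.0, -0.0]
force: [0.1, -0.4, 0.4]
gripper_width: 0.157
```

```bash
python3 - <<'E'
from h import *
w=cams.snapshot("wrist"); save(w,"pics/w24c.png",(260,50,390,250),4)
s=ctrl.sense(); print(s["tool_pos"],s["force"],s["gripper_width"])
E
```

```text
[648.43398132  52.77967523  19.29681898] [ 0.10250474 -1.08364736  0.13870637] 0.15990529447367408
```

View pics/w24c.png

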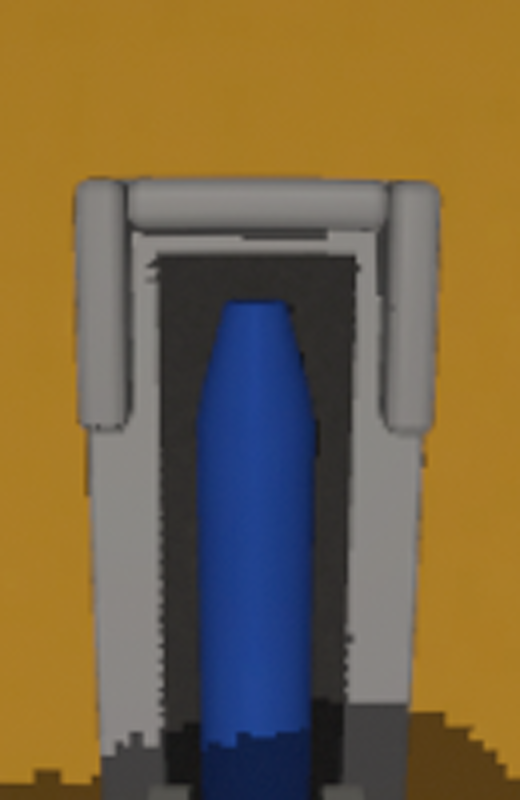

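Call:
send_rows(dp=[[0,0,0.04],[0,0,0.04],[0,0,0.03],[0,0,0.02],[0,0,0],[0,0,0],[0,0,0],[0,0,0]], roll=[0,0,0,0,0,0,0,0], fingers=[1,1,1,1,1,1,1,1])

```text
t: 47.15
tool_pos: [648.5, 52.8, 16.2]
tool_rot: [0.69, 0.724, -0.0, 0.0]
force: [-0.9, -0.2, 2.1]
gripper_width: 0.16
```

Call:
send_rows(dp=[[0,0,0],[0,0,0],[0,0,0],[0,0,0],[0,0,0],[0,0,0],[0,0,0],[0,0,0]], roll=[0,0,0,0,0,0,0,0], fingers=[0.65,0.6,0.55,0.5,0.4,0.3,0.2,0.1])

```text
t: 47.95
tool_pos: [648.4, 52.8, 16.0]
tool_rot: [0.69, 0.724, -0.0, 0.0]
force: [-0.4, -0.3, 0.4]
gripper_width: 0.451
```

Call:
send_rows(dp=[[0,0,-0.1],[0,0,-0.3],[0,0,-0.5],[0,0,-0.7],[0,0,-0.8],[0,0,-0.8],[0,0,-0.8],[0,0,-0.6]], roll=[0,0,0,0,0,0,0,0], fingers=[0.1,0,-0.1,-0.2,-0.4,-0.6,-0.8,-1])

```text
t: 48.75
tool_pos: [649.1, 52.7, 133.9]
tool_rot: [0.69, 0.724, 0.001, 0.001]
force: [0.6, 0.2, 0.7]
gripper_width: 0.999
```

```bash
python3 - <<'E'
from h import *
w=cams.snapshot("wrist"); save(w,"pics/w25.png")
from plan import plan
plan(480,60,200,92.6,8)
E
```

```text
now [650.1  52.6 136.2] psi 92.71 tilt 0.31 F [ 0.7 -0.6  2.6] w 1.002 t 48.8
[[0.08,-0.85,-0.32],[0.07,-0.85,-0.32],[0.08,-0.84,-0.32],[0.08,-0.85,-0.32],[0.07,-0.85,-0.31],[0.08,-0.85,-0.32],[0.08,-0.84,-0.32],[0.08,-0.85,-0.32]]
roll 0.0 end [480.1  60.1 200. ] 92.71
```

View pics/w25.png

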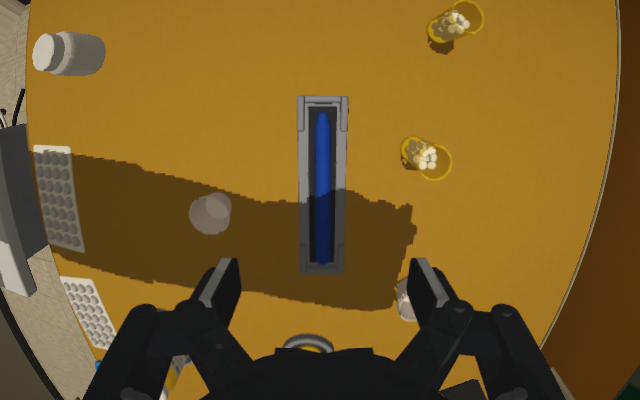

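The marker lies in the pen rest, with its ends at (322,112) and (321,263) inside the walls. I'll retreat to clear the view and check all four.

Call:
send_rows(dp=[[0.08,-0.2,-0.4],[0.07,-0.4,-0.5],[0.08,-0.7,-0.5],[0.08,-0.85,-0.4],[0.07,-0.85,-0.3],[0.08,-0.85,-0.3],[0.08,-0.84,-0.2],[0.08,-0.6,0]], roll=[0,0,0,0,0,0,0,0], fingers=[-1,-1,-1,-1,-1,-1,-1,-1])

```text
t: 49.6
tool_pos: [514.1, 62.3, 196.3]
tool_rot: [0.69, 0.724, -0.0, -0.0]
force: [-0.8, 0.3, -0.5]
gripper_width: 1.002
```

Call:
send_rows(dp=[[0.8,0,0],[0.8,0,0],[0.8,0,0],[0.8,0,0],[0.8,0,0],[0.6,0,0],[0.4,0,0],[0.2,0,0]], roll=[0,0,0,0,0,0,0,0], fingers=[-1,-1,-1,-1,-1,-1,-1,-1])

```text
t: 50.4
tool_pos: [509.1, 192.5, 195.8]
tool_rot: [0.69, 0.724, -0.0, -0.0]
force: [-0.2, -0.7, -0.0]
gripper_width: 0.999
```

```bash
python3 - <<'E'
from h import *
t=cams.snapshot("top");save(t,"pics/t26.png",(230,150,470,280),3); np.save("t26.npy",t,allow_pickle=True); save(t,"pics/t26f.png")
c=cams.snapshot("scene");save(c,"pics/s26.png",(170,100,450,300),2.8)
s=ctrl.sense(); print(s["tool_pos"],s["t"],s["joint_velocities"].round(3))
E
```

```text
[509.3280439  192.09966307 195.89578067] 50.5 [-0.019 -0.004 -0.004 -0.001 -0.003 -0.011]
```

View pics/t26.png

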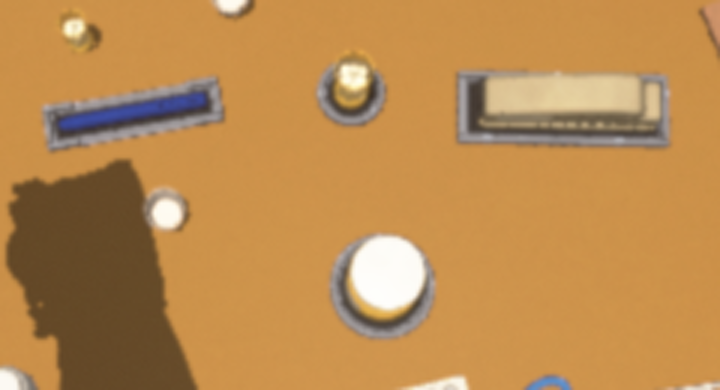

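View pics/s26.png

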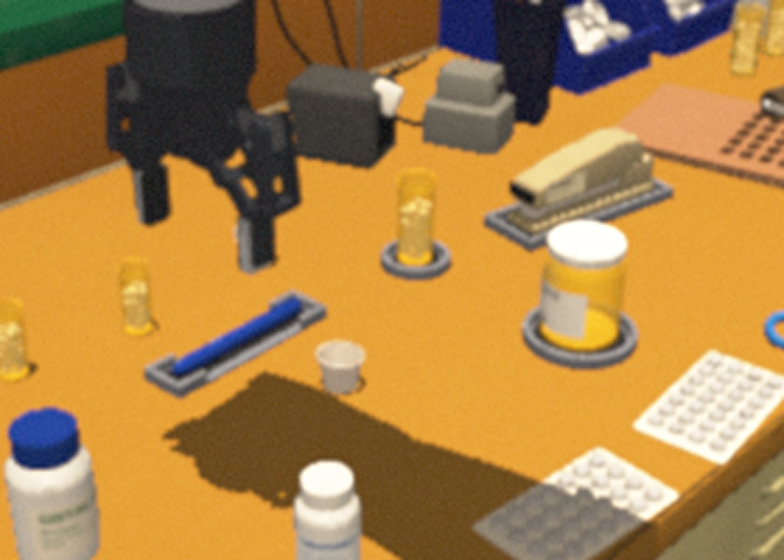

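```bash
python3 - <<'E'
from h import *
t=np.load("t26.npy",allow_pickle=True).item(); save(t,"pics/t27.png",(378,168,460,204),9)
c=cams.snapshot("scene"); save(c,"pics/s27.png",(335,135,420,195),9)
E
```

```text
(no output)
```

View pics/t27.png

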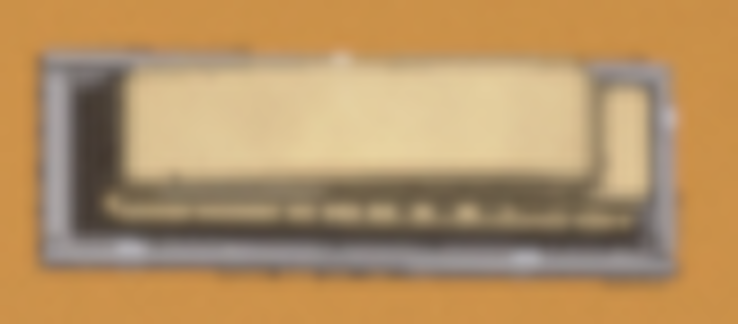

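View pics/s27.png

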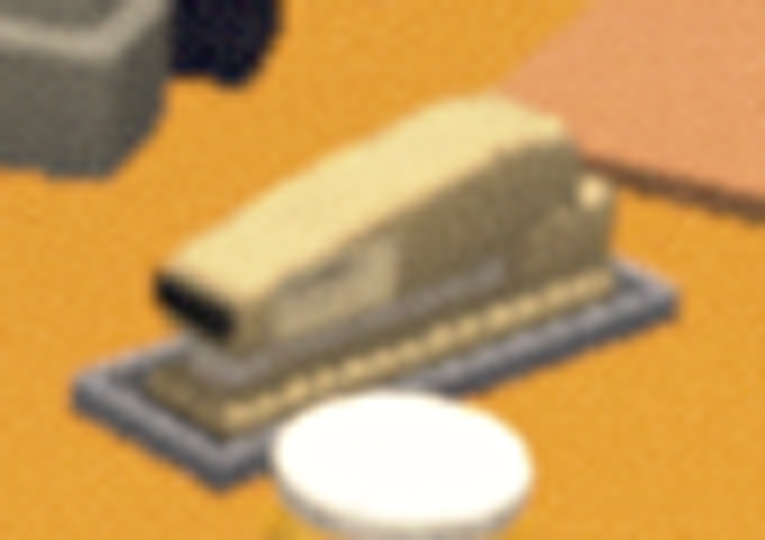

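```bash
python3 -c "
from station import ctrl
print(ctrl.hand_in()); s=ctrl.sense(); print(s['t'])"
```

```text
the job is handed in; nothing more can be done
None
the job is handed in; nothing more can be done
```

All four items are in their holders, placed in the order asked (vial, jar, stapler, marker). I let go of each one, and the job was handed in at about t = 50.6 s with the arm clear at z ≈ 196 mm.

- **Placing:** I carried the vial upright. Each item was lowered until the force reading showed contact with the floor, at most about 7 N. I then opened the gripper and lifted straight up.
- **Final check:** The top and scene pictures show the vial upright in the small well and the jar in the large well. The stapler is flat inside its tray, and the marker is inside the pen rest.
- **Off-centre:** The stapler sits about 2 to 3 mm toward −y in its tray, leaving about 5 mm to that end wall. I left it there.
- **Camera disagreement:** The wrist and top cameras differed by 2 to 6 mm along the tool's x axis. I lined each item up with its holder in the same wrist picture instead of relying on absolute positions.

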